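# Put the gauge set away

### The job

Put the measuring gauges away on their stand and rail. Draw the sliding locking bar right back, seat every steel gauge block fully home and flat in a pocket of its own (tilt it so that one end goes in first under the fixed lip, then rock the other end down), and then slide the locking bar fully forward over the blocks. Hang every gap gauge astride the rail's horizontal bar, jaws pointing down on either side of the bar, at any moment of the job; let go of everything, and leave the flux jar where it stands.

Things in the scene. Friction and masses are not known exactly. Their poses are not given: they have to be found in the camera images.
- stand: gauge stand, fixed: wooden base 166 x 216 mm with three equal open pockets side by side, 70 mm apart along y; a block lies in one along x. Origin on the worktop under the middle pocket's centre; x away from the robot, y left, z up. Pocket floors at z 6 mm, pocket walls and the 33.5 mm ribs between pockets reach z 16 mm; a seated block's top is at z 42 mm
- pocket_a (a point): centre of the floor of the left (+y) pocket, 6 mm above the worktop; axes as the stand's. Pocket 92 (x) x 36.5 mm (y), end walls at x = -46 and +46 mm, walls 10 mm high
- pocket_b (a point): centre of the floor of the middle pocket, 6 mm above the worktop; axes as the stand's. Same size as the others. Over the robot's end (-x) of each pocket hangs a steel lip 28 mm wide, to x = -41 mm (5 mm over the pocket), underside 38.5 mm above the floor, top 44 mm; its riser stands back at x = -57 mm
- pocket_c (a point): centre of the floor of the right (-y) pocket, 6 mm above the worktop; axes as the stand's. Same as the others. The lip bars a straight drop: tilt the block 0.14 to 0.22 rad, far end up, set its low end on the floor some 13 mm from the -x end wall, slide it under the lip to that wall, then rock the far end down
- keeper (a joint): locking bar's slide along the stand's x: 0 = fully back (away from the robot), 0.040 m = fully forward (towards the robot, over the blocks' far ends); needs about 2 N, stays where left, starts wholly or partly forward. Aluminium bar 24 mm wide (x), spans the stand, underside at z 44.5 mm
- keeper_grip (a point): centre of the top of the locking bar's black grip block in the middle of the bar: 20 (x) x 30 (y) x 26 mm high, top 77.5 mm above the worktop; at joint value q it lies at x = 0.076 - q m in the stand's frame
- block_1: plain steel gauge block, a rectangular bar 90 long (its x) x 34 wide (its y) x 36 mm high, about 0.4 kg; origin at the centre of its underside, z up; lies loose, about along x, on the worktop or on a thin plate on it (1.6 mm higher), or across the plate's edge; two or three of the three blocks are present (None if absent or in the fingers)
- block_2: plain steel gauge block, a rectangular bar 90 long (its x) x 34 wide (its y) x 36 mm high, about 0.4 kg; origin at the centre of its underside, z up; lies loose, about along x, on the worktop or on a thin plate on it (1.6 mm higher), or across the plate's edge; two or three of the three blocks are present (None if absent or in the fingers)
- block_3: plain steel gauge block, a rectangular bar 90 long (its x) x 34 wide (its y) x 36 mm high, about 0.4 kg; origin at the centre of its underside, z up; lies loose, about along x, on the worktop or on a thin plate on it (1.6 mm higher), or across the plate's edge; two or three of the three blocks are present (None if absent or in the fingers)
- gap_gauge_1: gap gauge: dark steel inverted U standing on its two jaws, 80 wide across the jaws (x) x 30 thick (y) x 112 mm high, about 0.35 kg, on the worktop or the thin plate; origin at the centre of its underside, z up. On top, from z 84 to 112 mm, a black grip 40 (x) x 14 (y) mm, to be pinched across its 14 mm. One or two gap gauges are present (None if absent or in the fingers)
- gap_gauge_2: gap gauge: dark steel inverted U standing on its two jaws, 80 wide across the jaws (x) x 30 thick (y) x 112 mm high, about 0.35 kg, on the worktop or the thin plate; origin at the centre of its underside, z up. On top, from z 84 to 112 mm, a black grip 40 (x) x 14 (y) mm, to be pinched across its 14 mm. One or two gap gauges are present (None if absent or in the fingers)
- gap_gauge_1_seat (a point): point on the centre line of gap_gauge_1 61 mm above its jaw tips: here the rail's bar centre lies when it hangs right. The jaws are 40 mm apart; above z 43 mm the gap narrows at 45 degrees to a peak under the bridge, so the gauge centres itself on the bar
- gap_gauge_2_seat (a point): point on the centre line of gap_gauge_2 61 mm above its jaw tips: here the rail's bar centre lies when it hangs right. The jaws are 40 mm apart; above z 43 mm the gap narrows at 45 degrees to a peak under the bridge, so the gauge centres itself on the bar
- rail: hanging rail, fixed: wooden foot 50 x 176 mm, 6 mm thick, with two posts 160 mm apart carrying a horizontal steel bar of 14 mm diameter along its y; origin on the worktop under the middle of the bar, x away from the robot, z up
- rail_mid (a point): middle of the rail's bar, on the bar's centre line 107 mm above the worktop; axes as the rail's; gauges may hang up to 55 mm either side of it along the bar, two need about 70 mm between centres for the fingers
- flux_jar: small brown glass jar with a stirring brush, 45 mm across, 48 mm high, origin at the centre of its underside, standing to the right of the rail; to be left alone
- lever_press: fixed lever press of the workshop, about 210 (x) x 170 (y) mm and 440 mm high, its ball lever leaning to the right and away; origin on the worktop at about its middle. Not used: keep the arm clear of it
Things that resemble listed ones, but are neither listed nor needed, are in the scene too. What is shaped like the block_2 but blue is not meant.

How it is judged:
By the outcome, as a careful person would: the job done as asked, in the order asked, and still so for the second after the job is handed in, with the robot touching nothing.
Of block_1, block_2, block_3 only 2 to 3 are there at a start; the rules pass over those that are not, and their reading is None.
Of gap_gauge_1, gap_gauge_2 only 1 to 2 are there at a start; the rules pass over those that are not, and their reading is None.
At some moment in a run one of block_1, block_2, block_3 may be knocked a few centimetres aside while the robot is not near it.
It also fails if it takes over 210 s, if anything falls off the work surface, if the arm or the gripper's body presses on something with over 40 N, if the wrist force passes 120 N, or if a joint passes its speed limit or range.

### The arm

A 7-joint arm with a two-finger parallel gripper is mounted at the origin on a cart in front of the work surface, level with it; the furniture and walls round the work are solid. World frame = base frame: x ahead of the robot, y to its left, z up, the work surface at z = 0. Lengths are in m, angles in rad, forces in N, time in s.
With the tool pointing down it reaches from about 0.4 to 0.85 m from the base axis. Payload 10.4 kg.
Tool frame: the origin (TCP) lies between the finger pads; the fingertips stand 11 mm ahead of it and the grasp point (between the pads) lies 8 mm behind it; z points along the fingers, y is the line along which they close (so a half turn about z gives the same grasp; the last joint's range is limited). The gripper opens to 87 mm and grips with 3 to 60 N. Pads are 19 mm wide; open, the fingers measure 117 mm over their backs; the gripper's body (75 mm by 190 mm) begins 51 mm behind the grasp point.
Start: joints at [1.155, 0.332, -0.065, 1.46, 0.022, 1.35, -0.088], TCP at [0.239, -0.577, 0.234] pointing down, gripper open.
Joint ranges: [-2.6, 2.6], [-0.5, 2.12], [-1.47, 1.34], [0.16, 2.42], [-1.27, 4.41], [0.06, 2.06], [-2.6, 2.6]. Speed limits (rad/s): [2.22, 2.22, 2.79, 2.79, 3.14, 3.14, 3.14].

### API

Orientations are given as a unit quaternion [x, y, z, w].
In Python, from plant import observe, cams, ctrl gives the robot as it stands.
- The arm moves only by the tool apply_moves, never from a script. Its argument "motion" is a list of rows, each an object with "slide": the shift along the tool's x, y, z in m, a list of three; "delta_rot": the turn, a rotation vector about the tool's x, y, z in degrees, a list of three; "claw": the gripper's target within -1 to 1 (fully open at 1, half-way at 0, shut at -1). A call has 1 to 10 rows; each row shifts and turns the commanded pose from where the row before left it, along the tool's axes as they then stand; what a row does not reach is not made up. A row lasts 1/12 s, in which the tool goes at most 41.7 mm and 7.16 degrees, less where a joint would pass 70% of its speed; a pose out of reach is approached as far as the arm can. A call is refused whole if a number of a shift passes 0.0417 or a number of a turn 7.16, either way. A call with a gripper value outside its range is refused whole. The fingers move at their own pace and stop on an object; "squeeze" is the grip in N (left out, the last holds). Time passes only in rows, so rows that do not move let the fingers close. It gives the time, the measured TCP pose, the force, the opening and the grip force at its end, in the units of the state.
- observe(): the state, without advancing time (a new reading comes with each control period).
- cams.read_camera(name): name is "scene" or "top"; returns a dict with "image" (400x640x3 uint8, red, green, blue), "range_z" (400x640 float32, m along the optical axis (not along the pixel's ray), 0 where there is no reading), "mtx" (3x3 intrinsics, pixels), "extrinsics" (4x4, takes a point from camera to world coordinates). Camera axes: x right, y up, looking along -z (the intrinsics and any distortion apply to the point x, -y, -z); pixel columns grow to the right and rows downward; lengths in m; the calibration is good to about 2 mm. A picture is of the moment at which its call begins.
- ctrl.job_done(): hands the job in; it is judged then, once.
Trained networks look in a picture, given as the dict that the camera call returned (one of the last four; its "shot" number tells which), for a name from the list of things; names that differ only in an ending like _2 or _b are one class to them, and where a whole thing is asked for, a point or a joint stands for the part that bears it (a point fixed in the world has none). Each returns a list of dicts, best first, with "p" (0 to 1); they miss things now and then, are a little off and sometimes report something else, mostly with a low value. They report only what shows in the picture. A call takes as long as a camera call. They do not tell look-alikes from the thing itself.
- cams.outline_of(target, picture): "pixels" (400x640 bool, what is visible of it) and "location" ([column, row] in pixels, amid what is visible of it).
- cams.spot_point(target, picture): "location" ([column, row] in pixels: a listed point, or the origin of a listed thing).
The state is a dict: "time_s": time; "q": joint angles; "qd": joint speeds; "tau": joint torques, N m; "ee_pos": TCP position; "ee_rot": TCP orientation; "ft_force": force on the tool from outside, world axes, zero at the start; "ft_torque": the same for the moment, N m; "finger_gap": finger opening in m; "gripper_force": force on a finger pad.
Only numpy, scipy, OpenCV 4.12 (cv2) and the standard library are available. Lean on these libraries where they do the work, as an engineer would, in place of code of your own. Each camera call takes 0.05 s, during which the arm holds its last target. There are 200 camera calls.

## Working session

There is one attempt and no reset: what is moved stays moved. The work goes in short steps, Python scripts to look and compute and a tool call to move; the robot and the scene stay as the last step left them, time stands still between calls to the robot, and variables do not carry over. Pictures are saved under pics/ and viewed, at most 14 in all, crops included, and the job is handed in when it is done.

Besides the shell and the picture viewer there is one more tool, called after "Request:" as a command line: name --argument value ..., lists and objects as JSON in quotes. apply_moves: Moves the arm, as the interface text tells. Its arguments: {"type":"object","properties":{"motion":{"type":"array"},"squeeze":{"type":"number"}},"required":["motion"]}

```bash
ls; mkdir -p pics; cat > h.py <<'E'
import numpy as np, cv2
from plant import observe, cams, ctrl
def save(im,n): cv2.imwrite('pics/'+n,cv2.cvtColor(im,cv2.COLOR_RGB2BGR))
def world(p):
    z=p['range_z'].astype(float);K=p['mtx'];E=p['extrinsics']
    v,u=np.mgrid[0:z.shape[0],0:z.shape[1]]
    X=np.stack([(u-K[0,2])/K[0,0]*z,-(v-K[1,2])/K[1,1]*z,-z,np.ones_like(z)],-1)
    W=(X@E.T)[...,:3]; W[z==0]=np.nan
    return W
def ray(p,uv,h):
    K=p['mtx'];E=p['extrinsics']
    d=E[:3,:3]@np.array([(uv[0]-K[0,2])/K[0,0],-(uv[1]-K[1,2])/K[1,1],-1])
    o=E[:3,3];return o+d*(h-o[2])/d[2]
E
python3 - <<'E'
from h import *
for n in ('scene','top'):
    p=cams.read_camera(n);save(p['image'],n+'0.png');print(n,p['mtx'].round(1).tolist(),p['extrinsics'].round(3).tolist())
    for t in ('stand','keeper','keeper_grip','block_1','gap_gauge_1','rail','rail_mid','pocket_b','flux_jar','lever_press'):
        try:
            print(t,[(round(d['p'],2),np.round(d['location']).tolist()) for d in cams.outline_of(t,p)] if t not in('rail_mid','pocket_b','keeper_grip') else '',[(round(d['p'],2),np.round(d['location']).tolist()) for d in cams.spot_point(t,p)])
        except Exception as e: print(t,e)
print(observe())
E
```

```text
pics
scene [[363.2, 0.0, 316.4], [0.0, 363.2, 202.1], [0.0, 0.0, 1.0]] [[0.839, -0.345, 0.421, 0.86], [0.544, 0.564, -0.622, -0.507], [-0.023, 0.751, 0.66, 0.641], [0.0, 0.0, 0.0, 1.0]]
stand [(0.97, [380.0, 193.0]), (0.71, [324.0, 165.0])] [(0.85, [375.0, 194.0]), (0.7, [326.0, 177.0])]
keeper it knows: block, flux_jar, gap_gauge, gap_gauge_1_seat, gap_gauge_2_seat, keeper_grip, lever_press, pocket, rail, rail_mid, stand
keeper_grip  [(0.9, [397.0, 183.0])]
block_1 [(0.92, [306.0, 180.0]), (0.68, [344.0, 163.0]), (0.57, [291.0, 204.0])] [(0.97, [306.0, 185.0]), (0.75, [293.0, 209.0]), (0.72, [335.0, 167.0])]
gap_gauge_1 [(0.81, [323.0, 160.0])] [(0.7, [326.0, 175.0])]
rail [(0.92, [332.0, 270.0])] [(0.64, [334.0, 278.0]), (0.38, [324.0, 176.0])]
rail_mid  [(0.66, [331.0, 246.0])]
pocket_b  [(0.84, [367.0, 214.0]), (0.79, [375.0, 196.0]), (0.72, [386.0, 181.0])]
flux_jar [(0.94, [301.0, 338.0])] [(0.79, [301.0, 338.0])]
lever_press [] []
top [[454.4, 0.0, 314.1], [0.0, 454.4, 196.3], [0.0, 0.0, 1.0]] [[0.016, 0.994, -0.112, 0.427], [-1.0, 0.014, -0.02, 0.004], [-0.018, 0.113, 0.993, 
[... 892 characters left out ...]
{'time_s': 1.7, 'q': array([ 1.15538704,  0.33216015, -0.06467924,  1.46011392,  0.02162708,
        1.34989808, -0.08848427]), 'qd': array([ 0.00089501,  0.00030013, -0.00025311,  0.00200347, -0.00039951,
       -0.00138978, -0.00088963]), 'tau': array([-1.86015468e-04, -6.23027730e+01,  2.45898915e-02, -3.90118504e+01,
       -6.11728826e-02,  3.15864128e-02,  1.92487835e-05]), 'ee_pos': array([ 0.23924415, -0.57741573,  0.23359372]), 'ee_rot': array([9.80773983e-01, 1.95147099e-01, 4.56420417e-06, 5.86191064e-05]), 'ft_force': array([ 0.62479693, -0.10781986, -0.21826264]), 'ft_torque': array([-0.01285134,  0.04427336, -0.00116769]), 'gripper_force': 0.0, 'finger_gap': 0.0870986154635689}
```

View pics/scene0.png

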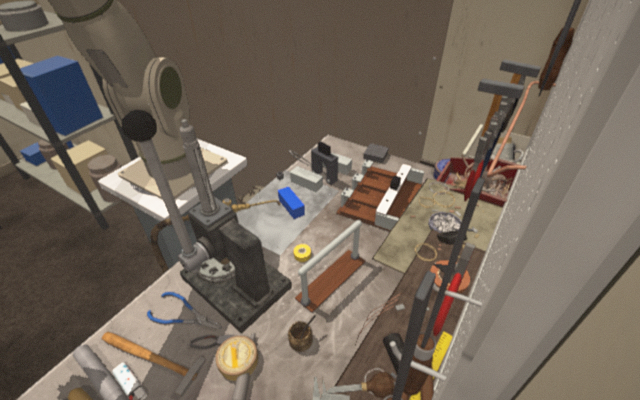

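View pics/top0.png

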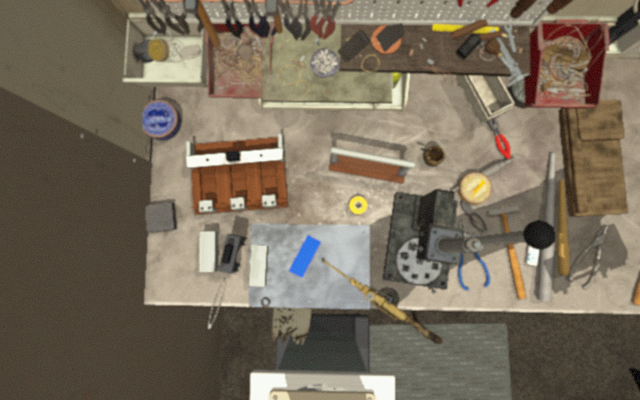

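```bash
cat >> h.py <<'E'
def rect(pts):
    (c,s,a)=cv2.minAreaRect((pts[:,:2]*1000).astype(np.float32)); 
    b=cv2.boxPoints((c,s,a)); e=[b[1]-b[0],b[2]-b[1]]; l=max(e,key=np.linalg.norm)
    return np.round(c,1),np.round(sorted(s),1),round((np.degrees(np.arctan2(l[1],l[0]))+90)%180-90,1)
def comps(W,zlo,zhi,x=(0.25,.85),y=(-.45,.45),amin=30):
    m=(W[...,2]>zlo)&(W[...,2]<zhi)&(W[...,0]>x[0])&(W[...,0]<x[1])&(W[...,1]>y[0])&(W[...,1]<y[1])
    n,l,st,c=cv2.connectedComponentsWithStats(m.astype(np.uint8),connectivity=4)
    for i in range(1,n):
        if st[i,4]>=amin: yield np.round(c[i]),st[i,4],W[l==i],l==i
E
python3 - <<'E'
from h import *
for n in('top','scene'):
    p=cams.read_camera(n);W=world(p);I=p['image']
    for z in((.028,.048),(.046,.07),(.07,.085),(.095,.13)):
        for c,a,P,m in comps(W,*z,x=(.25,.75),y=(-.12,.42)):
            print(n,z,c,a,rect(P),'z',np.round(np.percentile(P[:,2],[10,50,90])*1000,1),I[m].mean(0).round())
E
```

```text
top (0.028, 0.048) [159. 120.] 1105 (array([710. , 379.7]), array([79.7, 80.7]), np.float32(89.8)) z [33.7 36.4 39. ] [106. 106. 136.]
top (0.028, 0.048) [281. 144.] 81 (array([651.6, 101.6]), array([ 8.3, 59.4]), np.float32(5.6)) z [34.9 43.8 46.2] [181. 180. 162.]
top (0.028, 0.048) [189. 149.] 82 (array([642.6, 309.1]), array([ 8.4, 37.3]), np.float32(6.6)) z [33.4 43.4 46.3] [175. 175. 157.]
top (0.028, 0.048) [141. 244.] 620 (array([434.5, 405.7]), array([  3.8, 368.7]), np.float32(-0.1)) z [30.1 38.2 46.3] [76. 66. 54.]
top (0.028, 0.048) [207. 251.] 652 (array([416.1, 258.9]), array([35.6, 88.2]), np.float32(0.6)) z [33.  35.6 38. ] [215. 215. 197.]
top (0.028, 0.048) [305. 256.] 634 (array([408.4,  42.7]), array([34. , 89.8]), np.float32(-27.0)) z [35.3 37.5 39.7] [ 61. 122. 227.]
top (0.028, 0.048) [258. 265.] 658 (array([386.4, 145.5]), array([34.8, 89.7]), np.float32(-1.7)) z [34.9 37.2 39.4] [217. 218. 200.]
top (0.046, 0.07) [139. 115.] 63 (array([719.6, 418.7]), array([ 2.5, 42.6]), np.float32(-0.0)) z [49.4 60.6 67.9] [107.  99.  80.]
top (0.046, 0.07) [138. 134.] 70 (
[... 5584 characters left out ...]
 [95. 82. 70.]
scene (0.095, 0.13) [439. 130.] 58 (array([650.9, 417.1]), array([ 5.5, 34.7]), np.float32(0.9)) z [106.5 119.3 127.9] [134. 121. 102.]
scene (0.095, 0.13) [458. 135.] 80 (array([705.2, 417.8]), array([ 4.6, 39.9]), np.float32(-0.8)) z [102.1 118.1 127. ] [134. 122. 102.]
scene (0.095, 0.13) [324. 147.] 98 (array([412.8, 198.3]), array([15.6, 40.2]), np.float32(-10.2)) z [ 98.5 108.2 111.9] [48. 44. 41.]
scene (0.095, 0.13) [449. 177.] 91 (array([743.5, 210.7]), array([12.5, 58.4]), np.float32(-89.6)) z [118.5 120.5 127.9] [109.  72.  65.]
scene (0.095, 0.13) [343. 237.] 333 (array([622.7, -65. ]), array([ 13.9, 111.9]), np.float32(79.8)) z [106.7 111.7 113.5] [175. 170. 158.]
```

```bash
python3 - <<'E'
from h import *
p=cams.read_camera('top');save(cv2.resize(p['image'][110:310,130:400],None,fx=2.9,fy=2.9,interpolation=cv2.INTER_CUBIC),'crop1.png')
for t in('pocket_b','rail_mid','keeper_grip','gap_gauge_1_seat'):
    h={'pocket_b':.006,'rail_mid':.107,'keeper_grip':.0775,'gap_gauge_1_seat':.061}[t]
    for q in (p,cams.read_camera('scene')): print(t,[(round(d['p'],2),ray(q,d['location'],h).round(3)) for d in cams.spot_point(t,q)])
E
```

```text
pocket_b [(0.63, array([0.571, 0.277, 0.006])), (0.59, array([0.571, 0.203, 0.006])), (0.55, array([0.583, 0.127, 0.006])), (0.17, array([0.378, 0.15 , 0.006]))]
pocket_b [(0.85, array([0.57 , 0.273, 0.006])), (0.71, array([0.587, 0.121, 0.006])), (0.64, array([0.575, 0.188, 0.006]))]
rail_mid [(0.85, array([ 0.615, -0.101,  0.107]))]
rail_mid [(0.68, array([ 0.62 , -0.1  ,  0.107]))]
keeper_grip [(0.7, array([0.412, 0.194, 0.078])), (0.61, array([0.629, 0.197, 0.078]))]
keeper_grip [(0.71, array([0.63 , 0.201, 0.078]))]Traceback (most recent call last):
  File "<stdin>", line 5, in <module>
ValueError: only the last four pictures can be asked about
```

View pics/crop1.png

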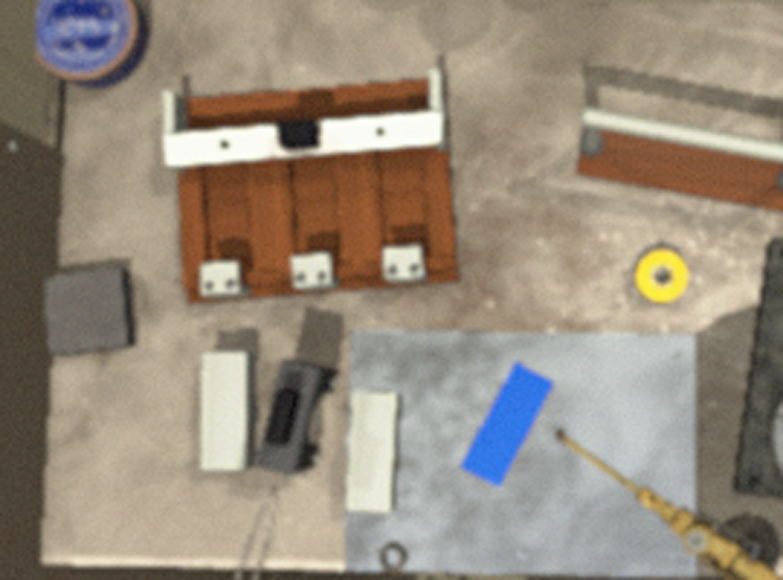

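The stand shows its three lips at crop (220,278), (312,270) and (404,263), with the keeper partly forward and its grip at (300,135).

What could be mistaken for a target, in top-camera pixels:
- **Blocks:** the light steel ones at (208,252) and (258,266) are the two I want. The blue one at (305,256) is the decoy. The dark square at (160,216) is not a block.
- **Gauge:** there is only one, at (229,252). The crop confirms this choice.

Next I rise straight up to clear the press.

Request:
apply_moves --motion '[{"slide":[0,0,-0.034],"delta_rot":[0,0,2.25],"claw":1},{"slide":[0,0,-0.034],"delta_rot":[0,0,2.25],"claw":1},{"slide":[0,0,-0.034],"delta_rot":[0,0,2.25],"claw":1},{"slide":[0,0,-0.034],"delta_rot":[0,0,2.25],"claw":1},{"slide":[0,0,-0.034],"delta_rot":[0,0,2.25],"claw":1},{"slide":[0,0,-0.034],"delta_rot":[0,0,2.25],"claw":1},{"slide":[0,0,-0.034],"delta_rot":[0,0,2.25],"claw":1},{"slide":[0,0,-0.034],"delta_rot":[0,0,2.25],"claw":1},{"slide":[0,0,-0.034],"delta_rot":[0,0,2.25],"claw":1},{"slide":[0,0,-0.034],"delta_rot":[0,0,2.25],"claw":1}]'

```text
time_s: 3.18
ee_pos: [0.2396, -0.5752, 0.5546]
ee_rot: [1.0, 0.01, 0.003, 0.003]
ft_force: [-0.7, -1.6, -1.1]
finger_gap: 0.087
gripper_force: 0.0
```

```bash
python3 - <<'E'
from h import *
for n in('top','scene'):
    p=cams.read_camera(n);W=world(p)
    for c,a,P,m in comps(W,.1,.125,x=(.5,.72),y=(-.25,.1)): print(n,c,a,rect(P))
    for c,a,P,m in comps(W,.2,.7,x=(.2,.62),y=(-.6,-.1)): print(n,c,a,P.min(0).round(3),P.max(0).round(3))
o=observe();print(o['ee_pos'],o['ee_rot'],o['q'].round(2))
E
```

```text
top [373. 157.] 579 (array([616.4, -97.1]), array([ 14.8, 179.6]), np.float32(80.1))
top [427. 203.] 55 (array([ 521.2, -207.6]), array([ 1.2, 42.2]), np.float32(-8.4))
top [484. 240.] 2717 [ 0.402 -0.306  0.2  ] [ 0.474 -0.183  0.438]
scene [329. 248.] 581 (array([616.3, -99.1]), array([ 15.1, 178.6]), np.float32(80.6))
scene [253. 273.] 224 (array([ 528.3, -234.7]), array([26.1, 49.9]), np.float32(34.5))
scene [154. 163.] 2190 [ 0.437 -0.311  0.2  ] [ 0.47  -0.274  0.437]
scene [202. 184.] 2140 [ 0.401 -0.25   0.2  ] [ 0.474 -0.187  0.386]
[ 0.23596662 -0.57706942  0.55286989] [0.999969   0.00660375 0.00124497 0.00410471] [ 1.02  0.42  0.19  0.68 -0.08  2.04 -0.41]
```

Request:
apply_moves --motion '[{"slide":[0.02,-0.03,0],"delta_rot":[0,0,0],"claw":1},{"slide":[0.02,-0.03,0],"delta_rot":[0,0,0],"claw":1},{"slide":[0.02,-0.03,0],"delta_rot":[0,0,0],"claw":1},{"slide":[0.02,-0.03,0],"delta_rot":[0,0,0],"claw":1},{"slide":[0.02,-0.03,0],"delta_rot":[0,0,0],"claw":1},{"slide":[0.02,-0.03,0],"delta_rot":[0,0,0],"claw":1},{"slide":[0.02,-0.03,0],"delta_rot":[0,0,0],"claw":1},{"slide":[0.02,-0.03,0],"delta_rot":[0,0,0],"claw":1},{"slide":[0,-0.03,0],"delta_rot":[0,0,0],"claw":1},{"slide":[0,-0.03,0],"delta_rot":[0,0,0],"claw":1}]'

```text
time_s: 4.12
ee_pos: [0.3933, -0.2709, 0.5476]
ee_rot: [1.0, 0.011, -0.0, 0.001]
ft_force: [0.1, -0.4, -0.2]
finger_gap: 0.0871
gripper_force: 0.0
```

Request:
apply_moves --motion '[{"slide":[0,-0.036,0],"delta_rot":[0,0,0],"claw":1},{"slide":[0,-0.036,0],"delta_rot":[0,0,0],"claw":1},{"slide":[0,-0.036,0],"delta_rot":[0,0,0],"claw":1},{"slide":[0,-0.036,0],"delta_rot":[0,0,0],"claw":1},{"slide":[0,-0.036,0],"delta_rot":[0,0,0],"claw":1},{"slide":[0,-0.036,0],"delta_rot":[0,0,0],"claw":1},{"slide":[0,-0.036,0],"delta_rot":[0,0,0],"claw":1},{"slide":[0,-0.036,0],"delta_rot":[0,0,0],"claw":1},{"slide":[0,-0.036,0],"delta_rot":[0,0,0],"claw":1},{"slide":[0,-0.036,0],"delta_rot":[0,0,0],"claw":1}]'

```text
time_s: 4.95
ee_pos: [0.3851, 0.0889, 0.5475]
ee_rot: [1.0, 0.01, 0.001, 0.003]
ft_force: [1.5, 0.2, 0.7]
finger_gap: 0.0869
gripper_force: 0.0
```

Request:
apply_moves --motion '[{"slide":[0.024,-0.0108,0.03],"delta_rot":[0,0,0],"claw":1},{"slide":[0.024,-0.0108,0.03],"delta_rot":[0,0,0],"claw":1},{"slide":[0.024,-0.0108,0.03],"delta_rot":[0,0,0],"claw":1},{"slide":[0.024,-0.0108,0.03],"delta_rot":[0,0,0],"claw":1},{"slide":[0.024,-0.0108,0.03],"delta_rot":[0,0,0],"claw":1},{"slide":[0.024,-0.0108,0.03],"delta_rot":[0,0,0],"claw":1},{"slide":[0.024,-0.0108,0.03],"delta_rot":[0,0,0],"claw":1},{"slide":[0.024,-0.0108,0.03],"delta_rot":[0,0,0],"claw":1},{"slide":[0.024,-0.0108,0.03],"delta_rot":[0,0,0],"claw":1},{"slide":[0.024,-0.0108,0.03],"delta_rot":[0,0,0],"claw":1}]'

```text
time_s: 5.78
ee_pos: [0.6247, 0.1992, 0.2465]
ee_rot: [1.0, 0.01, 0.001, 0.002]
ft_force: [-0.3, -0.1, 1.1]
finger_gap: 0.0869
gripper_force: 0.0
```

Request:
apply_moves --motion '[{"slide":[0,0,0.03],"delta_rot":[0,0,-2.3],"claw":0.2},{"slide":[0,0,0.03],"delta_rot":[0,0,-2.2],"claw":0.2},{"slide":[0,0,0.03],"delta_rot":[0,0,0],"claw":0.2},{"slide":[0,0,0],"delta_rot":[0,0,0],"claw":0.2},{"slide":[0,0,0],"delta_rot":[0,0,0],"claw":0.2},{"slide":[0,0,0],"delta_rot":[0,0,0],"claw":0.2}]'

```text
time_s: 6.28
ee_pos: [0.6253, 0.1984, 0.161]
ee_rot: [0.999, 0.049, 0.002, 0.001]
ft_force: [0.7, 0.6, 1.0]
finger_gap: 0.0566
gripper_force: 0.0
```

```bash
cat >> h.py <<'E'
from scipy.spatial.transform import Rotation as R
def st():
    o=observe();r=R.from_quat(o['ee_rot']);M=r.as_matrix()
    print('t',round(o['time_s'],2),'pos',(o['ee_pos']*1000).round(1),'yaw',round(np.degrees(np.arctan2(M[1,0],M[0,0])),2),'xup',round(np.degrees(np.arcsin(M[2,0])),2),'yup',round(np.degrees(np.arcsin(M[2,1])),2),'F',o['ft_force'].round(1),'T',o['ft_torque'].round(2),'gap',round(o['finger_gap']*1000,1),'gf',round(o['gripper_force'],1))
    return o,M
def go(x,y,z,yaw,pitch=0):
    "total shift (mm, present tool axes) and turn (deg rotvec) to a target; pitch = far end up"
    o,M=st()
    T=(R.from_euler('ZY',[yaw,-pitch],degrees=True)*R.from_quat([1,0,0,0])).as_matrix()
    print('shift mm',(M.T@(np.array([x,y,z])-o['ee_pos']*1000)).round(1),'rot',np.degrees(R.from_matrix(M.T@T).as_rotvec()).round(2))
E
python3 -c "
from h import *
go(622.8,202.2,66,5.7)"
```

```text
t 6.28 pos [625.3 198.4 161. ] yaw 5.56 xup 0.25 yup 0.13 F [0.7 0.6 1. ] T [0.02 0.07 0.02] gap 56.6 gf 0.0
shift mm [-2.5 -4.3 95. ] rot [ 0.13 -0.25 -0.14]
```

Request:
apply_moves --motion '[{"slide":[-0.0025,-0.0043,0.035],"delta_rot":[0.1,-0.2,-0.1],"claw":0.2},{"slide":[0,0,0.035],"delta_rot":[0,0,0],"claw":0.2},{"slide":[0,0,0.02],"delta_rot":[0,0,0],"claw":0.2},{"slide":[0,0,0.005],"delta_rot":[0,0,0],"claw":0},{"slide":[0,0,0],"delta_rot":[0,0,0],"claw":-0.6},{"slide":[0,0,0],"delta_rot":[0,0,0],"claw":-0.6},{"slide":[0,0,0],"delta_rot":[0,0,0],"claw":-0.6},{"slide":[0,0,0],"delta_rot":[0,0,0],"claw":-0.6},{"slide":[0,0,0],"delta_rot":[0,0,0],"claw":-0.6}]' --squeeze 6

```text
time_s: 7.03
ee_pos: [0.6236, 0.2037, 0.067]
ee_rot: [0.999, 0.049, 0.002, -0.001]
ft_force: [0.2, 4.6, 5.2]
finger_gap: 0.0299
gripper_force: 6.0
```

```bash
python3 -c "
from h import *
st()"
```

```text
t 7.03 pos [623.6 203.7  67. ] yaw 5.65 xup 0.19 yup -0.1 F [0.2 4.6 5.2] T [ 1.14  0.02 -0.02] gap 29.9 gf 6.0
```

Request:
apply_moves --motion '[{"slide":[0,-0.0015,0],"delta_rot":[0,0,0],"claw":-0.6},{"slide":[0,0,0],"delta_rot":[0,0,0],"claw":-0.6}]' --squeeze 10

```text
time_s: 7.2
ee_pos: [0.6236, 0.2037, 0.067]
ee_rot: [0.999, 0.049, 0.001, 0.0]
ft_force: [-1.4, 1.1, 8.6]
finger_gap: 0.0299
gripper_force: 10.0
```

Request:
apply_moves --motion '[{"slide":[0.005,0,0],"delta_rot":[0,0,0],"claw":-0.6},{"slide":[0.005,0,0],"delta_rot":[0,0,0],"claw":-0.6},{"slide":[0.005,0,0],"delta_rot":[0,0,0],"claw":-0.6},{"slide":[0.005,0,0],"delta_rot":[0,0,0],"claw":-0.6},{"slide":[0.004,0,0],"delta_rot":[0,0,0],"claw":-0.6},{"slide":[0,0,0],"delta_rot":[0,0,0],"claw":-0.6}]'

```text
time_s: 7.7
ee_pos: [0.6481, 0.2062, 0.067]
ee_rot: [0.999, 0.049, 0.002, -0.0]
ft_force: [2.1, 0.8, 6.3]
finger_gap: 0.0299
gripper_force: 10.0
```

```bash
python3 -c "
from h import *
st()"
```

```text
t 7.7 pos [648.1 206.2  67. ] yaw 5.58 xup 0.19 yup -0.01 F [2.1 0.8 6.3] T [ 0.43 -0.34  0.08] gap 29.9 gf 10.0
```

Request:
apply_moves --motion '[{"slide":[0.002,0,0],"delta_rot":[0,0,0],"claw":-0.6},{"slide":[0.002,0,0],"delta_rot":[0,0,0],"claw":-0.6},{"slide":[0.002,0,0],"delta_rot":[0,0,0],"claw":-0.6},{"slide":[0,0,0],"delta_rot":[0,0,0],"claw":-0.6}]'

```text
time_s: 8.03
ee_pos: [0.6516, 0.2065, 0.0662]
ee_rot: [0.999, 0.049, -0.001, 0.001]
ft_force: [-7.7, -0.1, 9.0]
finger_gap: 0.0296
gripper_force: 10.0
```

Request:
apply_moves --motion '[{"slide":[0.002,0,0],"delta_rot":[0,0,0],"claw":-0.6},{"slide":[0,0,0],"delta_rot":[0,0,0],"claw":-0.6}]'

```text
time_s: 8.2
ee_pos: [0.6528, 0.2067, 0.0658]
ee_rot: [0.999, 0.049, -0.002, 0.001]
ft_force: [-9.3, -0.5, 8.4]
finger_gap: 0.0299
gripper_force: 10.0
```

```bash
python3 -c "
from h import *
st()
p=cams.read_camera('top');W=world(p)
for z in((.046,.07),(.07,.085)):
    for c,a,P,m in comps(W,*z,x=(.48,.72),y=(.05,.35)): print(c,a,rect(P))"
```

```text
t 8.2 pos [652.8 206.7  65.8] yaw 5.63 xup -0.18 yup 0.07 F [-9.3 -0.5  8.4] T [-0.09  2.22  0.03] gap 29.9 gf 10.0
[276. 143.] 112 (array([660.1, 113.3]), array([25.2, 26.5]), np.float32(7.7))
[203. 206.] 80 (array([514.3, 265.8]), array([19.5, 22.1]), np.float32(2.0))
```

Request:
apply_moves --motion '[{"slide":[-0.002,0,0],"delta_rot":[0,0,0],"claw":0.2},{"slide":[0,0,0],"delta_rot":[0,0,0],"claw":0.2},{"slide":[0,0,0],"delta_rot":[0,0,0],"claw":0.2},{"slide":[0,0,-0.035],"delta_rot":[0,0,0],"claw":0.2},{"slide":[0,0,-0.035],"delta_rot":[0,0,0],"claw":0.2},{"slide":[0,0,-0.035],"delta_rot":[0,0,0],"claw":0.2},{"slide":[-0.04,0,0],"delta_rot":[0,0,5],"claw":0.2},{"slide":[-0.04,0,0],"delta_rot":[0,0,5],"claw":0.2},{"slide":[-0.04,0,0],"delta_rot":[0,0,6],"claw":0.2},{"slide":[-0.04,0,0],"delta_rot":[0,0,0],"claw":0.2}]'

```text
time_s: 9.08
ee_pos: [0.492, 0.2107, 0.1695]
ee_rot: [0.995, -0.095, 0.0, 0.001]
ft_force: [-0.4, 0.3, 0.5]
finger_gap: 0.052
gripper_force: 0.0
```

```bash
python3 -c "
from h import *
for n in('top','scene'):
    p=cams.read_camera(n);W=world(p)
    for z in((.028,.046),(.046,.07),(.07,.085),(.1,.116)):
        for c,a,P,m in comps(W,*z,x=(.34,.70),y=(.05,.33),amin=55): print(n,z,c,a,rect(P),np.round(P[:,2].mean()*1000,1))
go(412.4,199.6,160,-10.8)"
```

```text
top (0.028, 0.046) [281. 151.] 66 (array([647.8, 101.1]), array([ 8.3, 51.9]), np.float32(5.4)) 41.7
top (0.028, 0.046) [190. 161.] 62 (array([616.1, 306.8]), array([10.1, 26.9]), np.float32(-0.5)) 40.2
top (0.028, 0.046) [258. 265.] 658 (array([386.5, 145.4]), array([34.5, 89.8]), np.float32(-1.8)) 37.3
top (0.028, 0.046) [297. 265.] 212 (array([395.2,  63.7]), array([26.3, 65. ]), np.float32(0.9)) 37.3
top (0.046, 0.07) [234. 146.] 928 (array([649.3, 205.9]), array([ 25.8, 212.8]), np.float32(-84.2)) 51.5
top (0.046, 0.07) [269. 200.] 134 (array([528.8, 123.3]), array([23.6, 27.1]), np.float32(-86.3)) 50.4
top (0.07, 0.085) [232. 144.] 128 (array([649.2, 205.4]), array([20.2, 29.6]), np.float32(-81.2)) 76.7
top (0.07, 0.085) [234. 245.] 162 (array([421.6, 198.1]), array([30.9, 57.9]), np.float32(-12.3)) 82.3
top (0.1, 0.116) [229. 249.] 63 (array([419.3, 197.1]), array([14.1, 24.5]), np.float32(0.0)) 109.7
scene (0.028, 0.046) [343. 160.] 129 (array([425.4, 258.1]), array([36.4, 69.9]), np.float32(0.5)) 34.4
scene (0.028, 0.046) [316. 164.] 58 (array([387.9, 198.6]), array([17.5, 3
[... 741 characters left out ...]
float32(-84.5)) 51.6
scene (0.046, 0.07) [358. 178.] 67 (array([522.1, 192.1]), array([22.9, 30.4]), np.float32(-83.7)) 49.2
scene (0.046, 0.07) [347. 193.] 74 (array([529.1, 122.4]), array([22.9, 29.2]), np.float32(-86.6)) 49.2
scene (0.07, 0.085) [324. 156.] 200 (array([411.8, 198. ]), array([31.1, 81.8]), np.float32(-11.9)) 80.2
scene (0.07, 0.085) [406. 183.] 75 (array([650., 204.]), array([19.5, 31. ]), np.float32(-82.9)) 75.5
scene (0.1, 0.116) [324. 146.] 84 (array([412.8, 198.7]), array([15.8, 39.5]), np.float32(-13.2)) 108.0
t 9.18 pos [487.7 213.5 169.4] yaw -10.14 xup -0.09 yup 0.2 F [0.8 0.7 0.5] T [0.06 0.01 0.06] gap 52.2 gf 0.0
shift mm [-71.7  26.9   9.6] rot [0.2  0.08 0.66]
```

Request:
apply_moves --motion '[{"slide":[-0.036,0.0134,0.004],"delta_rot":[0.2,0,0.4],"claw":0.1},{"slide":[-0.0357,0.0134,0.005],"delta_rot":[0,0,0.3],"claw":0.1},{"slide":[0,0,0.025],"delta_rot":[0,0,0],"claw":0.1},{"slide":[0,0,0.02],"delta_rot":[0,0,0],"claw":0.1},{"slide":[0,0,0.016],"delta_rot":[0,0,0],"claw":0.0},{"slide":[0,0,0],"delta_rot":[0,0,0],"claw":-1},{"slide":[0,0,0],"delta_rot":[0,0,0],"claw":-1},{"slide":[0,0,0],"delta_rot":[0,0,0],"claw":-1},{"slide":[0,0,0],"delta_rot":[0,0,0],"claw":-1},{"slide":[0,0,0],"delta_rot":[0,0,0],"claw":-1}]' --squeeze 30

```text
time_s: 10.02
ee_pos: [0.4184, 0.1993, 0.1004]
ee_rot: [0.995, -0.097, 0.0, -0.001]
ft_force: [-0.5, -1.0, -0.4]
finger_gap: 0.0183
gripper_force: 0.0
```

```bash
python3 -c "
from h import *
st()"
```

```text
t 10.02 pos [418.4 199.3 100.4] yaw -11.11 xup 0.04 yup -0.17 F [-0.5 -1.  -0.4] T [ 0.01 -0.    0.08] gap 18.3 gf 0.0
```

Request:
apply_moves --motion '[{"slide":[-0.006,0,0],"delta_rot":[0,0,0],"claw":-0.58},{"slide":[0,0,0.001],"delta_rot":[0,0,0],"claw":-1},{"slide":[0,0,0],"delta_rot":[0,0,0],"claw":-1},{"slide":[0,0,0],"delta_rot":[0,0,0],"claw":-1},{"slide":[0,0,0],"delta_rot":[0,0,0],"claw":-1}]' --squeeze 30

```text
time_s: 10.43
ee_pos: [0.4116, 0.2003, 0.0986]
ee_rot: [0.995, -0.097, -0.0, -0.001]
ft_force: [-4.1, 0.6, 5.0]
finger_gap: 0.0138
gripper_force: 29.9
```

```bash
python3 -c "
from h import *
st()"
```

```text
t 10.43 pos [411.6 200.3  98.6] yaw -11.09 xup -0.06 yup -0.12 F [-4.1  0.6  5. ] T [ 0.05  0.88 -0.02] gap 13.8 gf 29.9
```

Request:
apply_moves --motion '[{"slide":[0,0,-0.03],"delta_rot":[0,0,0],"claw":-1},{"slide":[0,0,-0.035],"delta_rot":[0,0,0],"claw":-1},{"slide":[0,0,-0.035],"delta_rot":[0,0,0],"claw":-1},{"slide":[0,0,-0.036],"delta_rot":[0,0,0],"claw":-1},{"slide":[0,0,0],"delta_rot":[0,0,0],"claw":-1}]'

```text
time_s: 10.85
ee_pos: [0.4144, 0.2012, 0.2407]
ee_rot: [0.995, -0.097, 0.004, -0.003]
ft_force: [0.7, 1.5, -1.3]
finger_gap: 0.0139
gripper_force: 30.0
```

```bash
python3 -c "
from h import *
go(616.4,-98,236,-9.7)"
```

```text
t 10.85 pos [414.4 201.2 240.7] yaw -11.11 xup 0.42 yup -0.38 F [ 0.7  1.5 -1.3] T [ 0.2  -0.02 -0.04] gap 13.9 gf 30.0
shift mm [255.9 254.7   4.9] rot [-0.37 -0.43 -1.41]
```

Request:
apply_moves --motion '[{"slide":[0.027,0.027,0.0005],"delta_rot":[0,0,0],"claw":-1},{"slide":[0.027,0.027,0.0005],"delta_rot":[0,0,0],"claw":-1},{"slide":[0.027,0.027,0.0005],"delta_rot":[0,0,0],"claw":-1},{"slide":[0.027,0.027,0.0005],"delta_rot":[0,0,0],"claw":-1},{"slide":[0.027,0.027,0.0005],"delta_rot":[0,0,0],"claw":-1},{"slide":[0.027,0.027,0.0005],"delta_rot":[0,0,0],"claw":-1},{"slide":[0.027,0.027,0.0005],"delta_rot":[0,0,0],"claw":-1},{"slide":[0.027,0.027,0.0005],"delta_rot":[0,0,0],"claw":-1},{"slide":[0.027,0.027,0.0005],"delta_rot":[-0.3,-0.4,-1.4],"claw":-1},{"slide":[0.012,0.012,0],"delta_rot":[0,0,0],"claw":-1}]'

```text
time_s: 11.68
ee_pos: [0.6143, -0.1053, 0.2269]
ee_rot: [0.996, -0.087, -0.005, 0.002]
ft_force: [0.8, -2.0, -3.0]
finger_gap: 0.0136
gripper_force: 30.0
```

Request:
apply_moves --motion '[{"slide":[0,0,0],"delta_rot":[0,0,0],"claw":-1},{"slide":[0,0,0],"delta_rot":[0,0,0],"claw":-1}]'

```text
time_s: 11.85
ee_pos: [0.6131, -0.1004, 0.2273]
ee_rot: [0.996, -0.086, -0.005, 0.001]
ft_force: [0.2, 0.9, -2.9]
finger_gap: 0.014
gripper_force: 30.0
```

```bash
python3 -c "
from h import *
go(616.4,-98,144,-9.7)
p=cams.read_camera('scene');save(cv2.resize(p['image'][130:330,230:450],None,fx=2.7,fy=2.7),'sc2.png')"
```

```text
t 11.85 pos [ 613.1 -100.4  227.3] yaw -9.82 xup -0.58 yup 0.16 F [ 0.2  0.9 -2.9] T [ 0.15  0.03 -0.04] gap 14.0 gf 30.0
shift mm [ 3.7 -3.1 83.3] rot [ 0.16  0.58 -0.12]
```

View pics/sc2.png

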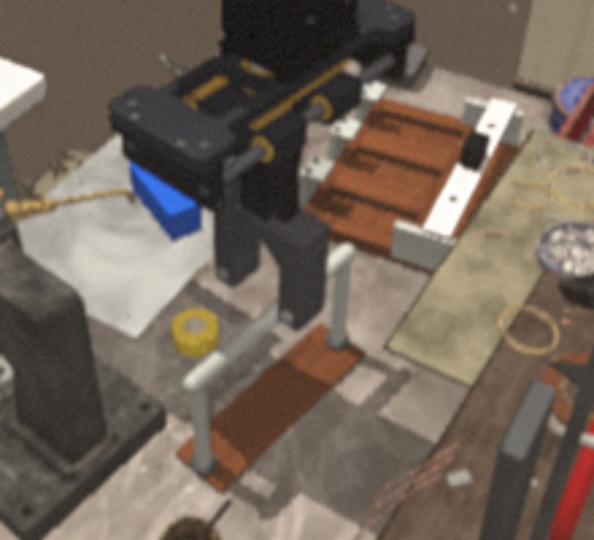

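The gauge hangs over the bar, with its jaws at crop (235,270) and (300,312) on either side, and the keeper is fully back. I lower it now.

Request:
apply_moves --motion '[{"slide":[0.0037,-0.003,0.015],"delta_rot":[0.1,0.5,-0.1],"claw":-1},{"slide":[0,0,0.02],"delta_rot":[0,0,0],"claw":-1},{"slide":[0,0,0.02],"delta_rot":[0,0,0],"claw":-1},{"slide":[0,0,0.015],"delta_rot":[0,0,0],"claw":-1},{"slide":[0,0,0.005],"delta_rot":[0,0,0],"claw":-1},{"slide":[0,0,0.004],"delta_rot":[0,0,0],"claw":-1},{"slide":[0,0,0],"delta_rot":[0,0,0],"claw":-1}]'

```text
time_s: 12.48
ee_pos: [0.6171, -0.0963, 0.15]
ee_rot: [0.997, -0.083, 0.0, 0.001]
ft_force: [0.1, -0.8, -2.1]
finger_gap: 0.0135
gripper_force: 30.0
```

Request:
apply_moves --motion '[{"slide":[0,0,0.002],"delta_rot":[0,0,0],"claw":-1},{"slide":[0,0,0.002],"delta_rot":[0,0,0],"claw":-1},{"slide":[0,0,0],"delta_rot":[0,0,0],"claw":-1}]'

```text
time_s: 12.73
ee_pos: [0.6176, -0.097, 0.1465]
ee_rot: [0.996, -0.084, 0.001, 0.001]
ft_force: [-0.2, 0.4, -2.8]
finger_gap: 0.0138
gripper_force: 30.0
```

```bash
python3 -c "
from h import *
go(616.4,-98,144,-9.7)"
```

```text
t 12.73 pos [617.6 -97.  146.5] yaw -9.61 xup 0.1 yup 0.07 F [-0.2  0.4 -2.8] T [ 0.04  0.08 -0.03] gap 13.8 gf 30.0
shift mm [-1.   1.2  2.5] rot [ 0.07 -0.1   0.09]
```

Request:
apply_moves --motion '[{"slide":[0,0,0.0015],"delta_rot":[0,0,0],"claw":-1},{"slide":[0,0,0.0015],"delta_rot":[0,0,0],"claw":-1},{"slide":[0,0,0],"delta_rot":[0,0,0],"claw":-1}]'

```text
time_s: 12.98
ee_pos: [0.6178, -0.097, 0.145]
ee_rot: [0.996, -0.084, 0.001, 0.001]
ft_force: [-5.5, -0.6, 8.6]
finger_gap: 0.0137
gripper_force: 30.0
```

```bash
python3 -c "
from h import *
st()"
```

```text
t 12.98 pos [617.8 -97.  145. ] yaw -9.61 xup 0.15 yup 0.08 F [-5.5 -0.6  8.6] T [0.12 1.32 0.02] gap 13.7 gf 30.0
```

Request:
apply_moves --motion '[{"slide":[-0.001,0,0.0005],"delta_rot":[0,0,0],"claw":-1},{"slide":[0,0,0],"delta_rot":[0,0,0],"claw":-0.85},{"slide":[0,0,0],"delta_rot":[0,0,0],"claw":-0.5},{"slide":[0,0,0],"delta_rot":[0,0,0],"claw":-0.2},{"slide":[0,0,0],"delta_rot":[0,0,0],"claw":0},{"slide":[0,0,-0.03],"delta_rot":[0,0,0],"claw":0},{"slide":[0,0,-0.03],"delta_rot":[0,0,0],"claw":0},{"slide":[0,0,-0.035],"delta_rot":[0,0,0],"claw":0}]'

```text
time_s: 13.65
ee_pos: [0.6156, -0.0967, 0.2376]
ee_rot: [0.996, -0.084, -0.001, 0.0]
ft_force: [0.9, 0.2, 0.0]
finger_gap: 0.0412
gripper_force: 0.0
```

```bash
python3 -c "
from h import *
p=cams.read_camera('scene');W=world(p)
for c,a,P,m in comps(W,.125,.165,x=(.54,.7),y=(-.2,0)): print(c,a,rect(P),P[:,2].max())
q=cams.read_camera('top');W=world(q)
for c,a,P,m in comps(W,.028,.046,x=(.34,.50),y=(.0,.36),amin=55): print(c,a,rect(P),np.round(P[:,2].mean()*1000,1))
go(416.1,258.9,150,0.6)"
```

```text
[333. 238.] 592 (array([616.8, -98.7]), array([30.6, 80.4]), np.float32(-7.9)) 0.15878019408020716
[207. 251.] 656 (array([416. , 258.8]), array([34.8, 88. ]), np.float32(1.0)) 35.4
[305. 256.] 635 (array([408.4,  42.7]), array([34. , 89.7]), np.float32(-27.1)) 37.4
[258. 266.] 655 (array([386.3, 145.3]), array([34.6, 89.9]), np.float32(-1.2)) 37.2
t 13.75 pos [618.9 -96.8 244. ] yaw -9.61 xup 0.6 yup 0.04 F [0.7 0.7 0.5] T [ 0.09 -0.02 -0.03] gap 42.5 gf 0.0
shift mm [-260.3 -316.9   91.1] rot [  0.1   -0.59 -10.21]
```

Request:
apply_moves --motion '[{"slide":[-0.025,-0.0305,0.002],"delta_rot":[0,0,0],"claw":0.4},{"slide":[-0.025,-0.0305,0.002],"delta_rot":[0,0,0],"claw":0.4},{"slide":[-0.025,-0.0305,0.002],"delta_rot":[0,0,0],"claw":0.4},{"slide":[-0.025,-0.0305,0.002],"delta_rot":[0,0,0],"claw":0.4},{"slide":[-0.025,-0.0305,0.002],"delta_rot":[0,0,0],"claw":0.4},{"slide":[-0.025,-0.0305,0.002],"delta_rot":[0,0,0],"claw":0.4},{"slide":[-0.025,-0.0305,0.002],"delta_rot":[0,0,0],"claw":0.4},{"slide":[-0.025,-0.0305,0.002],"delta_rot":[0,-0.3,-3.4],"claw":0.4},{"slide":[-0.025,-0.0305,0.002],"delta_rot":[0,-0.3,-3.4],"claw":0.4},{"slide":[-0.025,-0.0305,0.002],"delta_rot":[0,0,-3.4],"claw":0.4}]'

```text
time_s: 14.58
ee_pos: [0.4138, 0.2434, 0.2172]
ee_rot: [1.0, 0.007, -0.005, -0.0]
ft_force: [0.6, -0.2, -0.1]
finger_gap: 0.0611
gripper_force: 0.0
```

Request:
apply_moves --motion '[{"slide":[0,0,0.03],"delta_rot":[0,0,0],"claw":0.4},{"slide":[0,0,0.03],"delta_rot":[0,0,0],"claw":0.4},{"slide":[0,0,0.03],"delta_rot":[0,0,0],"claw":0.4},{"slide":[0,0,0],"delta_rot":[0,0,0],"claw":0.4}]'

```text
time_s: 14.92
ee_pos: [0.4111, 0.2402, 0.1225]
ee_rot: [1.0, 0.005, -0.008, 0.002]
ft_force: [-0.7, -0.8, -1.0]
finger_gap: 0.0611
gripper_force: 0.0
```

```bash
python3 -c "
from h import *
go(416.1,258.9,25,0.8)"
```

```text
t 14.92 pos [411.1 240.2 122.5] yaw 0.62 xup -0.94 yup 0.18 F [-0.7 -0.8 -1. ] T [-0.05  0.08 -0.02] gap 61.1 gf 0.0
shift mm [  6.9 -18.9  97.4] rot [ 0.18  0.94 -0.17]
```

Correcting sideways before I go down to grip block 1.

Request:
apply_moves --motion '[{"slide":[0.0069,-0.0189,0],"delta_rot":[0.2,0.9,-0.2],"claw":0.4},{"slide":[0,0,0.02],"delta_rot":[0,0,0],"claw":0.4},{"slide":[0,0,0.03],"delta_rot":[0,0,0],"claw":0.4},{"slide":[0,0,0.025],"delta_rot":[0,0,0],"claw":0.4},{"slide":[0,0,0.013],"delta_rot":[0,0,0],"claw":0.4},{"slide":[0,0,0.005],"delta_rot":[0,0,0],"claw":0.3},{"slide":[0,0,0],"delta_rot":[0,0,0],"claw":0.1}]' --squeeze 10

```text
time_s: 15.5
ee_pos: [0.4213, 0.2611, 0.0345]
ee_rot: [1.0, 0.007, 0.003, -0.002]
ft_force: [-0.1, -0.9, 0.1]
finger_gap: 0.0553
gripper_force: 0.0
```

```bash
python3 -c "
from h import *
go(416.1,258.9,25,0.8)"
```

```text
t 15.5 pos [421.3 261.1  34.5] yaw 0.77 xup 0.3 yup -0.18 F [-0.1 -0.9  0.1] T [ 0.05  0.06 -0.02] gap 55.3 gf 0.0
shift mm [-5.3  2.2  9.4] rot [-0.18 -0.3  -0.03]
```

Request:
apply_moves --motion '[{"slide":[-0.005,0.002,0.006],"delta_rot":[-0.1,-0.2,0],"claw":0.1},{"slide":[0,0,0.0035],"delta_rot":[0,0,0],"claw":0.1},{"slide":[0,0,0],"delta_rot":[0,0,0],"claw":0},{"slide":[0,0,0],"delta_rot":[0,0,0],"claw":-0.1},{"slide":[0,0,0],"delta_rot":[0,0,0],"claw":-0.6},{"slide":[0,0,0],"delta_rot":[0,0,0],"claw":-0.6},{"slide":[0,0,0],"delta_rot":[0,0,0],"claw":-0.6}]' --squeeze 10

```text
time_s: 16.08
ee_pos: [0.4166, 0.2593, 0.0253]
ee_rot: [1.0, 0.007, 0.002, -0.001]
ft_force: [-0.2, 0.4, 3.4]
finger_gap: 0.0339
gripper_force: 10.0
```

```bash
python3 -c "
from h import *
go(416.1,258.9,25,0.8)"
```

```text
t 16.08 pos [416.6 259.3  25.3] yaw 0.79 xup 0.19 yup -0.11 F [-0.2  0.4  3.4] T [-0.06  0.12  0.  ] gap 33.9 gf 10.0
shift mm [-0.5  0.4  0.3] rot [-0.11 -0.19 -0.01]
```

Request:
apply_moves --motion '[{"slide":[0,0,0],"delta_rot":[0,0,0],"claw":-0.6},{"slide":[0,0,-0.01],"delta_rot":[0,0,0],"claw":-0.6},{"slide":[0,0,-0.03],"delta_rot":[0,0,0],"claw":-0.6},{"slide":[0,0,-0.035],"delta_rot":[0,0,0],"claw":-0.6},{"slide":[0,0,-0.03],"delta_rot":[0,0,0],"claw":-0.6},{"slide":[0,0,-0.01],"delta_rot":[0,0,0],"claw":-0.6},{"slide":[0,0,0],"delta_rot":[0,0,0],"claw":-0.6}]' --squeeze 50

```text
time_s: 16.67
ee_pos: [0.4171, 0.2597, 0.1424]
ee_rot: [1.0, 0.007, 0.003, -0.002]
ft_force: [0.6, -0.4, -3.1]
finger_gap: 0.0337
gripper_force: 49.9
```

```bash
cat >> h.py <<'E'
O=np.array([573.9,198.4]);YAW=5.65
def pk(k,low,zlow,th,ox=0.5,oz=25.3,dy=0):
    "TCP target for the block's low bottom edge at stand x=low, height zlow, tilt th rad; k=+1,0,-1 pocket a,b,c"
    c,s=np.cos(th),np.sin(th);x=low+(45+ox)*c-oz*s;z=zlow+(45+ox)*s+oz*c
    a=np.radians(YAW);w=O+[x*np.cos(a)-(70*k+dy)*np.sin(a),x*np.sin(a)+(70*k+dy)*np.cos(a)]
    print('target',w.round(1),round(z,1));go(w[0],w[1],z,YAW,np.degrees(th))
E
python3 -c "
from h import *
pk(1,-30,70,.18)"
```

```text
target [577.2 269.1] 103.0
t 16.67 pos [417.1 259.7 142.4] yaw 0.79 xup 0.39 yup -0.18 F [ 0.6 -0.4 -3.1] T [ 0.02 -0.   -0.03] gap 33.7 gf 49.9
shift mm [159.9  -7.1  40.5] rot [ 0.27  9.91 -4.87]
```

Request:
apply_moves --motion '[{"slide":[0.032,-0.0014,0],"delta_rot":[0,0,-1],"claw":-0.6},{"slide":[0.032,-0.0014,0],"delta_rot":[0,0,-1],"claw":-0.6},{"slide":[0.032,-0.0014,0],"delta_rot":[0,0,-1],"claw":-0.6},{"slide":[0.032,-0.0014,0],"delta_rot":[0,0,-1],"claw":-0.6},{"slide":[0.032,-0.0014,0],"delta_rot":[0,0,-0.9],"claw":-0.6},{"slide":[0,0,0],"delta_rot":[0.2,5,0],"claw":-0.6},{"slide":[0,0,0],"delta_rot":[0,4.9,0],"claw":-0.6},{"slide":[0,0,0],"delta_rot":[0,0,0],"claw":-0.6},{"slide":[0,0,0],"delta_rot":[0,0,0],"claw":-0.6}]'

```text
time_s: 17.42
ee_pos: [0.5734, 0.2733, 0.138]
ee_rot: [0.995, 0.05, 0.085, -0.006]
ft_force: [-0.5, -0.1, -3.2]
finger_gap: 0.0334
gripper_force: 49.9
```

```bash
python3 -c "
from h import *
pk(1,-30,60,.18)"
```

```text
target [577.2 269.1] 93.0
t 17.42 pos [573.4 273.3 138. ] yaw 5.75 xup 9.8 yup -0.18 F [-0.5 -0.1 -3.2] T [ 0.    0.31 -0.01] gap 33.4 gf 49.9
shift mm [-4.3  4.7 44.8] rot [-0.2   0.52  0.1 ]
```

Request:
apply_moves --motion '[{"slide":[-0.0021,0.0024,0.015],"delta_rot":[-0.2,0.5,0.1],"claw":-0.6},{"slide":[-0.0022,0.0023,0.02],"delta_rot":[0,0,0],"claw":-0.6},{"slide":[0,0,0.01],"delta_rot":[0,0,0],"claw":-0.6},{"slide":[0,0,0],"delta_rot":[0,0,0],"claw":-0.6},{"slide":[0,0,0],"delta_rot":[0,0,0],"claw":-0.6}]'

```text
time_s: 17.83
ee_pos: [0.5797, 0.2693, 0.0949]
ee_rot: [0.995, 0.048, 0.091, -0.005]
ft_force: [0.2, -0.1, -2.5]
finger_gap: 0.0336
gripper_force: 49.9
```

```bash
python3 -c "
from h import *
pk(1,-30,16,.18)"
```

```text
target [577.2 269.1] 49.0
t 17.83 pos [579.7 269.3  94.9] yaw 5.53 xup 10.46 yup -0.09 F [ 0.2 -0.1 -2.5] T [0.   0.32 0.03] gap 33.6 gf 49.9
shift mm [-10.8   0.1  44.6] rot [-0.07 -0.15 -0.12]
```

Request:
apply_moves --motion '[{"slide":[-0.0036,0,0.0115],"delta_rot":[-0.1,-0.1,-0.1],"claw":-0.6},{"slide":[-0.0036,0,0.0165],"delta_rot":[0,0,0],"claw":-0.6},{"slide":[-0.0036,0,0.0165],"delta_rot":[0,0,0],"claw":-0.6},{"slide":[0,0,0],"delta_rot":[0,0,0],"claw":-0.6},{"slide":[0,0,0],"delta_rot":[0,0,0],"claw":-0.6}]'

```text
time_s: 18.25
ee_pos: [0.5768, 0.2693, 0.0492]
ee_rot: [0.995, 0.049, 0.09, -0.004]
ft_force: [1.8, 1.0, -2.8]
finger_gap: 0.0334
gripper_force: 49.9
```

```bash
python3 -c "
from h import *
pk(1,-30,7,.18)
p=cams.read_camera('scene');save(cv2.resize(p['image'][120:240,300:460],None,fx=4.5,fy=4.5),'sc3.png')"
```

```text
target [577.2 269.1] 40.0
t 18.25 pos [576.8 269.3  49.2] yaw 5.67 xup 10.39 yup 0.03 F [ 1.8  1.  -2.8] T [ 0.    0.37 -0.03] gap 33.4 gf 49.9
shift mm [-1.3  0.3  9.1] rot [ 0.03 -0.07  0.02]
```

View pics/sc3.png

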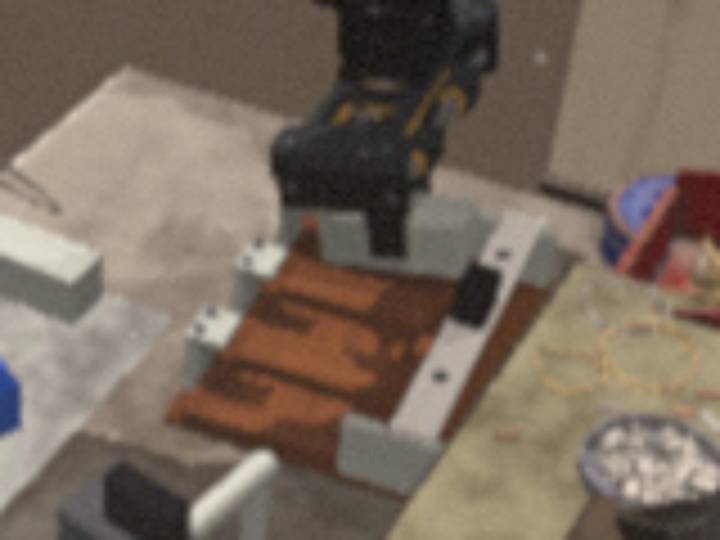

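The tilted block, at crop (400,240), lies along pocket a with its near end beside the lip at (260,255). I continue down.

Request:
apply_moves --motion '[{"slide":[-0.0005,0.0002,0.003],"delta_rot":[0,0,0],"claw":-0.6},{"slide":[-0.0005,0,0.003],"delta_rot":[0,0,0],"claw":-0.6},{"slide":[-0.0005,0,0.003],"delta_rot":[0,0,0],"claw":-0.6},{"slide":[0,0,0],"delta_rot":[0,0,0],"claw":-0.6}]'

```text
time_s: 18.63
ee_pos: [0.5773, 0.2689, 0.04]
ee_rot: [0.995, 0.049, 0.091, -0.004]
ft_force: [-0.3, -0.6, -3.6]
finger_gap: 0.0334
gripper_force: 49.9
```

```bash
python3 -c "
from h import *
pk(1,-30,6,.18)"
```

```text
target [577.2 269.1] 39.0
t 18.63 pos [577.3 268.9  40. ] yaw 5.65 xup 10.44 yup 0.03 F [-0.3 -0.6 -3.6] T [-0.    0.39 -0.01] gap 33.4 gf 49.9
shift mm [-0.2 -0.2  0.9] rot [ 0.03 -0.13 -0.  ]
```

Request:
apply_moves --motion '[{"slide":[-0.004,0,0],"delta_rot":[0,0,0],"claw":-0.6},{"slide":[-0.004,0,-0.0007],"delta_rot":[0,0,0],"claw":-0.6},{"slide":[-0.004,0,-0.0007],"delta_rot":[0,0,0],"claw":-0.6},{"slide":[0,0,0],"delta_rot":[0,0,0],"claw":-0.6},{"slide":[0,0,0],"delta_rot":[0,0,0],"claw":-0.6}]'

```text
time_s: 19.05
ee_pos: [0.5652, 0.268, 0.0398]
ee_rot: [0.995, 0.049, 0.091, -0.004]
ft_force: [-0.6, 0.1, -3.4]
finger_gap: 0.0337
gripper_force: 49.9
```

```bash
python3 -c "
from h import *
pk(1,-46,6,.18)"
```

```text
target [561.3 267.5] 39.0
t 19.05 pos [565.2 268.   39.8] yaw 5.67 xup 10.48 yup 0.02 F [-0.6  0.1 -3.4] T [-0.03  0.33  0.03] gap 33.7 gf 49.9
shift mm [-4.1  0.1  0. ] rot [ 0.02 -0.16  0.02]
```

Request:
apply_moves --motion '[{"slide":[-0.0015,0,0],"delta_rot":[0,0,0],"claw":-0.6},{"slide":[-0.0015,0,0],"delta_rot":[0,0,0],"claw":-0.6},{"slide":[-0.0015,0,0],"delta_rot":[0,0,0],"claw":-0.6},{"slide":[0,0,0],"delta_rot":[0,0,0],"claw":-0.6}]'

```text
time_s: 19.38
ee_pos: [0.5639, 0.2677, 0.0403]
ee_rot: [0.994, 0.049, 0.094, -0.005]
ft_force: [10.3, 2.0, -4.7]
finger_gap: 0.0336
gripper_force: 49.9
```

```bash
python3 -c "
from h import *
pk(1,-46,6,.18)"
```

```text
target [561.3 267.5] 39.0
t 19.38 pos [563.9 267.7  40.3] yaw 5.59 xup 10.79 yup -0.08 F [10.3  2.  -4.7] T [ 0.32 -2.15 -0.05] gap 33.6 gf 49.9
shift mm [-2.8 -0.   0.7] rot [-0.07 -0.48 -0.06]
```

Request:
apply_moves --motion '[{"slide":[0.0015,0,0.001],"delta_rot":[0,0,0],"claw":-0.6},{"slide":[0,0,0.001],"delta_rot":[0,-0.3,0],"claw":-0.6},{"slide":[0,0,0],"delta_rot":[0,0,0],"claw":-0.6}]'

```text
time_s: 19.63
ee_pos: [0.5647, 0.2679, 0.0386]
ee_rot: [0.995, 0.049, 0.09, -0.005]
ft_force: [4.0, -1.3, 7.4]
finger_gap: 0.0337
gripper_force: 50.0
```

```bash
python3 -c "
from h import *
pk(1,-46,6,.18)"
```

```text
target [561.3 267.5] 39.0
t 19.63 pos [564.7 267.9  38.6] yaw 5.61 xup 10.34 yup -0.02 F [ 4.  -1.3  7.4] T [-0.37 -0.55 -0.  ] gap 33.7 gf 50.0
shift mm [-3.3  0.1 -1. ] rot [-0.02 -0.02 -0.04]
```

Request:
apply_moves --motion '[{"slide":[-0.0015,0,-0.0006],"delta_rot":[0,0,0],"claw":-0.6},{"slide":[-0.0015,0,-0.0003],"delta_rot":[0,0,0],"claw":-0.6},{"slide":[0,0,0],"delta_rot":[0,0,0],"claw":-0.6}]'

```text
time_s: 19.88
ee_pos: [0.5639, 0.2677, 0.0396]
ee_rot: [0.995, 0.048, 0.092, -0.005]
ft_force: [15.4, 2.2, -4.0]
finger_gap: 0.0338
gripper_force: 50.0
```

```bash
python3 -c "
from h import *
pk(1,-46,6,.18)"
```

```text
target [561.3 267.5] 39.0
t 19.88 pos [563.9 267.7  39.6] yaw 5.57 xup 10.61 yup -0.11 F [15.4  2.2 -4. ] T [ 0.4  -3.5  -0.05] gap 33.8 gf 50.0
shift mm [-2.7 -0.1  0.1] rot [-0.1  -0.3  -0.08]
```

Request:
apply_moves --motion '[{"slide":[0.0012,0,0.0002],"delta_rot":[0,0,0],"claw":-0.6},{"slide":[0.0014,0,0.0028],"delta_rot":[0,-3.44,0],"claw":-0.6},{"slide":[0.0014,0,0.0028],"delta_rot":[0,-3.44,0],"claw":-0.6},{"slide":[0,0,0],"delta_rot":[0,0,0],"claw":-0.6},{"slide":[0,0,0],"delta_rot":[0,0,0],"claw":-0.6}]'

```text
time_s: 20.3
ee_pos: [0.5671, 0.268, 0.0336]
ee_rot: [0.998, 0.048, 0.03, -0.002]
ft_force: [6.2, -1.0, 5.9]
finger_gap: 0.0341
gripper_force: 50.0
```

```bash
python3 -c "
from h import *
pk(1,-43.1,6,.0)"
```

```text
target [569.4 268.3] 31.3
t 20.3 pos [567.1 268.   33.6] yaw 5.56 xup 3.45 yup -0.05 F [ 6.2 -1.   5.9] T [-0.35 -1.01 -0.  ] gap 34.1 gf 50.0
shift mm [ 2.2 -0.   2.5] rot [-0.05 -3.45 -0.09]
```

Request:
apply_moves --motion '[{"slide":[0.001,0,0.0013],"delta_rot":[0,-1.75,0],"claw":-0.6},{"slide":[0.001,0,0.0013],"delta_rot":[0,-1.75,0],"claw":-0.6},{"slide":[0,0,0.0005],"delta_rot":[0,0,0],"claw":-0.6},{"slide":[0,0,0],"delta_rot":[0,0,0],"claw":-0.6}]'

```text
time_s: 20.63
ee_pos: [0.568, 0.2686, 0.0313]
ee_rot: [0.999, 0.049, -0.001, -0.0]
ft_force: [-1.0, -2.8, 13.1]
finger_gap: 0.0335
gripper_force: 50.0
```

```bash
python3 -c "
from h import *
pk(1,-43.1,6,.0)"
```

```text
target [569.4 268.3] 31.3
t 20.63 pos [568.  268.6  31.3] yaw 5.62 xup -0.09 yup -0.03 F [-1.  -2.8 13.1] T [-0.43  0.07 -0.03] gap 33.5 gf 50.0
shift mm [ 1.3  0.5 -0. ] rot [-0.03  0.09 -0.03]
```

Request:
apply_moves --motion '[{"slide":[0,0,0],"delta_rot":[0,0,0],"claw":-0.15},{"slide":[0,0,0],"delta_rot":[0,0,0],"claw":0.05},{"slide":[0,0,0],"delta_rot":[0,0,0],"claw":0.05},{"slide":[0,0,-0.02],"delta_rot":[0,0,0],"claw":0.05},{"slide":[0,0,-0.035],"delta_rot":[0,0,0],"claw":0.05},{"slide":[0,0,-0.035],"delta_rot":[0,0,0],"claw":0.05},{"slide":[-0.03,0,-0.015],"delta_rot":[0,0,0],"claw":0.2},{"slide":[-0.038,0,0],"delta_rot":[0,0,0],"claw":0.4}]'

```text
time_s: 21.3
ee_pos: [0.5016, 0.2626, 0.1382]
ee_rot: [0.999, 0.048, 0.001, -0.001]
ft_force: [-0.7, 0.8, 1.8]
finger_gap: 0.0522
gripper_force: 0.0
```

```bash
sed -i 's/O=np.array.*;YAW/O=np.array([575.7,198.5]);YAW/' h.py; python3 -c "
from h import *
for n in('top','scene'):
    q=cams.read_camera(n);W=world(q)
    for c,a,P,m in comps(W,.028,.048,x=(.34,.70),y=(.0,.36),amin=55): print(n,c,a,rect(P),np.percentile(P[:,2]*1000,[5,50,95]).round(1),q['image'][m].mean(0).round())
go(386.4,145.4,120,-1.5)"
```

```text
top [171. 129.] 66 (array([688.9, 352.1]), array([15.1, 22.8]), np.float32(-3.1)) [28.8 35.5 39.4] [108.  94.  99.]
top [281. 148.] 87 (array([651.8, 101.4]), array([ 8.2, 60.3]), np.float32(4.9)) [33.1 44.1 46.8] [120. 118. 106.]
top [190. 161.] 76 (array([615.7, 305.9]), array([13., 29.]), np.float32(-6.0)) [30.3 42.5 47.2] [108. 108.  97.]
top [205. 173.] 304 (array([589.9, 270.2]), array([35.1, 42.6]), np.float32(7.0)) [37.5 41.6 44.6] [145. 145. 130.]
top [305. 256.] 636 (array([408.3,  42.7]), array([34.1, 90. ]), np.float32(-27.2)) [34.4 37.3 40.5] [ 54. 102. 189.]
top [258. 265.] 655 (array([386.3, 145.3]), array([34.5, 90.1]), np.float32(-1.9)) [33.7 37.4 40.5] [211. 212. 192.]
scene [387. 172.] 413 (array([574.9, 277. ]), array([ 56.3, 108.7]), np.float32(8.8)) [30.  40.4 43.2] [141. 138. 128.]
scene [306. 176.] 318 (array([387. , 143.9]), array([36.2, 91.2]), np.float32(-1.6)) [29.4 36.5 38.5] [181. 178. 166.]
scene [291. 199.] 356 (array([407.8,  42.3]), array([34.8, 92.6]), np.float32(-27.6)) [31.3 36.7 38.6] [ 56.  89. 170.]
scene [386. 218.] 147 (array([649.1, 101.2]), array([11., 54.]), np.float32(5.8)) [29.1 39.4 45.6] [117. 114. 107.]
t 21.4 pos [493.6 261.8 134.1] yaw 5.9 xup -0.4 yup 0.14 F [ 0.7 -1.   0. ] T [ 0.04 -0.02  0.01] gap 57.5 gf 0.0
shift mm [-118.5  104.7   15.2] rot [0.16 0.39 7.4 ]
```

Request:
apply_moves --motion '[{"slide":[-0.024,0.021,0.003],"delta_rot":[0,0,0],"claw":0.4},{"slide":[-0.024,0.021,0.003],"delta_rot":[0,0,0],"claw":0.4},{"slide":[-0.024,0.021,0.003],"delta_rot":[0,0,0],"claw":0.4},{"slide":[-0.024,0.021,0.003],"delta_rot":[0,0,0],"claw":0.4},{"slide":[-0.0225,0.0207,0.003],"delta_rot":[0.1,0.4,3.7],"claw":0.4},{"slide":[0,0,0.02],"delta_rot":[0,0,3.7],"claw":0.4},{"slide":[0,0,0.03],"delta_rot":[0,0,0],"claw":0.4},{"slide":[0,0,0],"delta_rot":[0,0,0],"claw":0.4},{"slide":[0,0,0],"delta_rot":[0,0,0],"claw":0.4}]'

```text
time_s: 22.15
ee_pos: [0.3906, 0.1456, 0.0695]
ee_rot: [1.0, -0.015, -0.0, -0.001]
ft_force: [0.9, -0.6, 0.8]
finger_gap: 0.0608
gripper_force: 0.0
```

```bash
python3 -c "
from h import *
go(386.4,145.4,27,-1.5)"
```

```text
t 22.15 pos [390.6 145.6  69.5] yaw -1.69 xup -0.02 yup -0.08 F [ 0.9 -0.6  0.8] T [ 0.07  0.02 -0.  ] gap 60.8 gf 0.0
shift mm [-4.2  0.4 42.5] rot [-0.08  0.02 -0.19]
```

Request:
apply_moves --motion '[{"slide":[-0.0042,0.0004,0.015],"delta_rot":[0,0,-0.2],"claw":0.4},{"slide":[0,0,0.017],"delta_rot":[0,0,0],"claw":0.3},{"slide":[0,0,0.0105],"delta_rot":[0,0,0],"claw":0.1},{"slide":[0,0,0],"delta_rot":[0,0,0],"claw":0},{"slide":[0,0,0],"delta_rot":[0,0,0],"claw":-0.1},{"slide":[0,0,0],"delta_rot":[0,0,0],"claw":-0.6},{"slide":[0,0,0],"delta_rot":[0,0,0],"claw":-0.6},{"slide":[0,0,0],"delta_rot":[0,0,0],"claw":-0.6}]' --squeeze 10

```text
time_s: 22.82
ee_pos: [0.3885, 0.1457, 0.0285]
ee_rot: [1.0, -0.014, 0.002, -0.001]
ft_force: [-1.6, -0.7, 6.8]
finger_gap: 0.0343
gripper_force: 10.0
```

```bash
python3 -c "
from h import *
go(386.4,145.4,27,-1.5)"
```

```text
t 22.82 pos [388.5 145.7  28.5] yaw -1.55 xup 0.26 yup -0.11 F [-1.6 -0.7  6.8] T [0.01 0.32 0.02] gap 34.3 gf 10.0
shift mm [-2.1  0.4  1.5] rot [-0.11 -0.26 -0.05]
```

Request:
apply_moves --motion '[{"slide":[0,0,0],"delta_rot":[0,0,0],"claw":-0.6},{"slide":[0,0,-0.01],"delta_rot":[0,0,0],"claw":-0.6},{"slide":[0,0,-0.03],"delta_rot":[0,0,0],"claw":-0.6},{"slide":[0,0,-0.035],"delta_rot":[0,0,0],"claw":-0.6},{"slide":[0,0,-0.03],"delta_rot":[0,0,0],"claw":-0.6},{"slide":[0,0,0],"delta_rot":[0,0,0],"claw":-0.6},{"slide":[0,0,0],"delta_rot":[0,0,0],"claw":-0.6}]' --squeeze 50

```text
time_s: 23.4
ee_pos: [0.3882, 0.1454, 0.1341]
ee_rot: [1.0, -0.014, 0.003, -0.001]
ft_force: [0.4, -0.4, -5.1]
finger_gap: 0.0333
gripper_force: 50.0
```

```bash
python3 -c "
from h import *
pk(-1,-30,70,.18,2.1,26.9)"
```

```text
target [594.1 130. ] 104.9
t 23.4 pos [388.2 145.4 134.1] yaw -1.56 xup 0.37 yup -0.11 F [ 0.4 -0.4 -5.1] T [-0.02  0.09 -0.01] gap 33.3 gf 50.0
shift mm [206.    9.9  30.6] rot [ 0.57  9.92 -7.2 ]
```

Request:
apply_moves --motion '[{"slide":[0.0343,0.0016,0],"delta_rot":[0,0,0],"claw":-0.6},{"slide":[0.0343,0.0016,0],"delta_rot":[0,0,0],"claw":-0.6},{"slide":[0.0343,0.0016,0],"delta_rot":[0,0,0],"claw":-0.6},{"slide":[0.0343,0.0017,0],"delta_rot":[0,0,0],"claw":-0.6},{"slide":[0.0343,0.0017,0],"delta_rot":[0,0,0],"claw":-0.6},{"slide":[0.0343,0.0017,0],"delta_rot":[0.3,0,-3.6],"claw":-0.6},{"slide":[0,0,0],"delta_rot":[0.2,5,-3.6],"claw":-0.6},{"slide":[0,0,0],"delta_rot":[0,5,0],"claw":-0.6},{"slide":[0,0,0],"delta_rot":[0,0,0],"claw":-0.6},{"slide":[0,0,0],"delta_rot":[0,0,0],"claw":-0.6}]'

```text
time_s: 24.23
ee_pos: [0.5907, 0.1294, 0.1311]
ee_rot: [0.995, 0.049, 0.086, -0.007]
ft_force: [-0.5, 0.1, -4.6]
finger_gap: 0.0334
gripper_force: 50.0
```

```bash
python3 -c "
from h import *
pk(-1,-30,50,.18,2.1,26.9)"
```

```text
target [594.1 130. ] 84.9
t 24.23 pos [590.7 129.4 131.1] yaw 5.61 xup 9.92 yup -0.37 F [-0.5  0.1 -4.6] T [-0.03  0.33 -0.02] gap 33.4 gf 50.0
shift mm [-4.6  0.  46.1] rot [-0.36  0.39 -0.04]
```

Request:
apply_moves --motion '[{"slide":[-0.0015,0,0.015],"delta_rot":[-0.3,0.4,0],"claw":-0.6},{"slide":[-0.0015,0,0.016],"delta_rot":[0,0,0],"claw":-0.6},{"slide":[-0.0016,0,0.015],"delta_rot":[0,0,0],"claw":-0.6},{"slide":[0,0,0],"delta_rot":[0,0,0],"claw":-0.6},{"slide":[0,0,0],"delta_rot":[0,0,0],"claw":-0.6}]'

```text
time_s: 24.65
ee_pos: [0.5962, 0.1302, 0.0866]
ee_rot: [0.995, 0.048, 0.091, -0.005]
ft_force: [0.6, 0.7, -3.9]
finger_gap: 0.0336
gripper_force: 50.0
```

```bash
python3 -c "
from h import *
pk(-1,-30,16,.18,2.1,26.9)"
```

```text
target [594.1 130. ] 50.9
t 24.65 pos [596.2 130.2  86.6] yaw 5.57 xup 10.46 yup -0.11 F [ 0.6  0.7 -3.9] T [0.03 0.41 0.02] gap 33.6 gf 50.0
shift mm [-8.7  0.1 34.7] rot [-0.1  -0.15 -0.08]
```

Request:
apply_moves --motion '[{"slide":[-0.0029,0,0.012],"delta_rot":[-0.1,-0.1,-0.1],"claw":-0.6},{"slide":[-0.0029,0,0.012],"delta_rot":[0,0,0],"claw":-0.6},{"slide":[-0.0029,0,0.0107],"delta_rot":[0,0,0],"claw":-0.6},{"slide":[0,0,0],"delta_rot":[0,0,0],"claw":-0.6},{"slide":[0,0,0],"delta_rot":[0,0,0],"claw":-0.6}]'

```text
time_s: 25.07
ee_pos: [0.5937, 0.13, 0.0503]
ee_rot: [0.995, 0.049, 0.091, -0.004]
ft_force: [-0.1, -0.8, -3.0]
finger_gap: 0.0336
gripper_force: 50.0
```

```bash
python3 -c "
from h import *
pk(-1,-30,7,.18,2.1,26.9)"
```

```text
target [594.1 130. ] 41.9
t 25.07 pos [593.7 130.   50.3] yaw 5.69 xup 10.4 yup 0.01 F [-0.1 -0.8 -3. ] T [-0.04  0.35 -0.01] gap 33.6 gf 50.0
shift mm [-1.2  0.1  8.3] rot [ 0.   -0.09  0.04]
```

Request:
apply_moves --motion '[{"slide":[-0.0004,0,0.0028],"delta_rot":[0,0,0],"claw":-0.6},{"slide":[-0.0004,0,0.0028],"delta_rot":[0,0,0],"claw":-0.6},{"slide":[-0.0004,0,0.0032],"delta_rot":[0,0,0],"claw":-0.6},{"slide":[0,0,0],"delta_rot":[0,0,0],"claw":-0.6}]'

```text
time_s: 25.4
ee_pos: [0.5947, 0.1301, 0.042]
ee_rot: [0.995, 0.049, 0.091, -0.004]
ft_force: [0.3, 0.1, -5.2]
finger_gap: 0.0338
gripper_force: 50.0
```

```bash
python3 -c "
from h import *
pk(-1,-30,6,.18,2.1,26.9)"
```

```text
target [594.1 130. ] 40.9
t 25.4 pos [594.7 130.1  42. ] yaw 5.67 xup 10.48 yup 0.0 F [ 0.3  0.1 -5.2] T [-0.07  0.45  0.01] gap 33.8 gf 50.0
shift mm [-0.9  0.   0.9] rot [-0.   -0.17  0.02]
```

Request:
apply_moves --motion '[{"slide":[-0.004,0,0],"delta_rot":[0,0,0],"claw":-0.6},{"slide":[-0.004,0,-0.0006],"delta_rot":[0,0,0],"claw":-0.6},{"slide":[-0.004,0,-0.0007],"delta_rot":[0,0,0],"claw":-0.6},{"slide":[0,0,0],"delta_rot":[0,0,0],"claw":-0.6},{"slide":[0,0,0],"delta_rot":[0,0,0],"claw":-0.6}]'

```text
time_s: 25.82
ee_pos: [0.5828, 0.1289, 0.0418]
ee_rot: [0.995, 0.049, 0.092, -0.004]
ft_force: [0.5, -0.2, -3.1]
finger_gap: 0.0336
gripper_force: 50.0
```

```bash
python3 -c "
from h import *
pk(-1,-46,6,.18,2.1,26.9)"
```

```text
target [578.1 128.4] 40.9
t 25.82 pos [582.8 128.9  41.8] yaw 5.69 xup 10.53 yup 0.01 F [ 0.5 -0.2 -3.1] T [-0.01  0.37 -0.02] gap 33.6 gf 50.0
shift mm [-4.7  0.1  0. ] rot [ 0.   -0.22  0.04]
```

Request:
apply_moves --motion '[{"slide":[-0.0016,0,0.0002],"delta_rot":[0,-0.2,0],"claw":-0.6},{"slide":[-0.0016,0,0.0001],"delta_rot":[0,0,0],"claw":-0.6},{"slide":[-0.0016,0,0],"delta_rot":[0,0,0],"claw":-0.6},{"slide":[0,0,0],"delta_rot":[0,0,0],"claw":-0.6}]'

```text
time_s: 26.15
ee_pos: [0.5786, 0.1287, 0.0407]
ee_rot: [0.995, 0.049, 0.09, -0.005]
ft_force: [1.2, 0.7, -3.7]
finger_gap: 0.0339
gripper_force: 50.0
```

```bash
python3 -c "
from h import *
pk(-1,-46,6,.18,2.1,26.9)"
```

```text
target [578.1 128.4] 40.9
t 26.15 pos [578.6 128.7  40.7] yaw 5.68 xup 10.37 yup -0.01 F [ 1.2  0.7 -3.7] T [0.05 0.13 0.04] gap 33.9 gf 50.0
shift mm [-0.5  0.2 -0.3] rot [-0.02 -0.06  0.03]
```

Just about at the wall, with light contact. One more small push to confirm.

Request:
apply_moves --motion '[{"slide":[-0.0012,0,-0.0002],"delta_rot":[0,0,0],"claw":-0.6},{"slide":[-0.001,0,-0.0002],"delta_rot":[0,0,0],"claw":-0.6},{"slide":[0,0,0],"delta_rot":[0,0,0],"claw":-0.6}]'

```text
time_s: 26.4
ee_pos: [0.5781, 0.1286, 0.0415]
ee_rot: [0.995, 0.049, 0.092, -0.005]
ft_force: [9.7, 1.1, -7.3]
finger_gap: 0.0338
gripper_force: 50.0
```

```bash
python3 -c "
from h import *
pk(-1,-46,6,.18,2.1,26.9)"
```

```text
target [578.1 128.4] 40.9
t 26.4 pos [578.1 128.6  41.5] yaw 5.67 xup 10.57 yup -0.05 F [ 9.7  1.1 -7.3] T [ 0.21 -1.67  0.04] gap 33.8 gf 50.0
shift mm [-0.1  0.2  0.6] rot [-0.05 -0.26  0.02]
```

Request:
apply_moves --motion '[{"slide":[0.001,0,0.0005],"delta_rot":[0,-0.2,0],"claw":-0.6},{"slide":[0.0015,0,0.0029],"delta_rot":[0,-3.44,0],"claw":-0.6},{"slide":[0.0015,0,0.0029],"delta_rot":[0,-3.44,0],"claw":-0.6},{"slide":[0,0,0],"delta_rot":[0,0,0],"claw":-0.6},{"slide":[0,0,0],"delta_rot":[0,0,0],"claw":-0.6}]'

```text
time_s: 26.82
ee_pos: [0.582, 0.1287, 0.0351]
ee_rot: [0.998, 0.049, 0.029, -0.002]
ft_force: [1.5, -1.8, 2.9]
finger_gap: 0.0337
gripper_force: 50.0
```

```bash
python3 -c "
from h import *
pk(-1,-45.5,6,0,2.1,26.9)"
```

```text
target [584.2 129. ] 32.9
t 26.82 pos [582.  128.7  35.1] yaw 5.65 xup 3.36 yup -0.01 F [ 1.5 -1.8  2.9] T [-0.41 -0.3   0.04] gap 33.7 gf 50.0
shift mm [ 2.  -0.1  2.3] rot [-0.01 -3.36 -0.  ]
```

Request:
apply_moves --motion '[{"slide":[0.0009,-0.0001,0.0012],"delta_rot":[0,-1.7,0],"claw":-0.6},{"slide":[0.0009,0,0.0013],"delta_rot":[0,-1.7,0],"claw":-0.6},{"slide":[0,0,0.0007],"delta_rot":[0,0,0],"claw":-0.6},{"slide":[0,0,0],"delta_rot":[0,0,0],"claw":-0.6}]'

```text
time_s: 27.15
ee_pos: [0.5826, 0.1292, 0.033]
ee_rot: [0.999, 0.05, -0.001, 0.0]
ft_force: [-6.0, -2.3, 11.6]
finger_gap: 0.0336
gripper_force: 50.0
```

```bash
python3 -c "
from h import *
pk(-1,-45.5,6,0,2.1,26.9)"
```

```text
target [584.2 129. ] 32.9
t 27.15 pos [582.6 129.2  33. ] yaw 5.68 xup -0.08 yup 0.04 F [-6.  -2.3 11.6] T [-0.45  1.06 -0.04] gap 33.6 gf 50.0
shift mm [1.6 0.4 0.1] rot [0.04 0.08 0.03]
```

Flat and on the floor. I release, rise, and check both blocks.

Request:
apply_moves --motion '[{"slide":[0,0,0],"delta_rot":[0,0,0],"claw":-0.15},{"slide":[0,0,0],"delta_rot":[0,0,0],"claw":0.05},{"slide":[0,0,0],"delta_rot":[0,0,0],"claw":0.05},{"slide":[0,0,-0.02],"delta_rot":[0,0,0],"claw":0.05},{"slide":[0,0,-0.035],"delta_rot":[0,0,0],"claw":0.05},{"slide":[0,0,-0.035],"delta_rot":[0,0,0],"claw":0.05},{"slide":[-0.03,0,-0.02],"delta_rot":[0,0,0],"claw":0.2},{"slide":[-0.04,0,-0.03],"delta_rot":[0,0,0],"claw":0.2},{"slide":[-0.04,0,-0.01],"delta_rot":[0,0,0],"claw":0.2},{"slide":[-0.04,0,0],"delta_rot":[0,0,0],"claw":0.2}]'

```text
time_s: 27.98
ee_pos: [0.4402, 0.1155, 0.1789]
ee_rot: [0.999, 0.05, 0.001, -0.0]
ft_force: [-0.2, 0.2, 0.9]
finger_gap: 0.0519
gripper_force: 0.0
```

Request:
apply_moves --motion '[{"slide":[-0.02,0,0],"delta_rot":[0,0,0],"claw":0.2},{"slide":[0,0,0],"delta_rot":[0,0,0],"claw":0.2}]'

```text
time_s: 28.15
ee_pos: [0.4173, 0.1124, 0.1771]
ee_rot: [0.999, 0.05, -0.001, 0.002]
ft_force: [1.3, 0.3, -0.5]
finger_gap: 0.0523
gripper_force: 0.0
```

```bash
python3 -c "
from h import *
for n in('top','scene'):
    q=cams.read_camera(n);W=world(q)
    for c,a,P,m in comps(W,.033,.047,x=(.34,.70),y=(.0,.36),amin=55): print(n,c,a,rect(P),np.percentile(P[:,2]*1000,[5,50,95]).round(1),'slope xy',(np.linalg.lstsq(np.c_[P[:,:2],np.ones(len(P))],P[:,2],rcond=None)[0][:2]).round(3))
    if n=='scene': save(cv2.resize(q['image'][120:240,290:450],None,fx=4.5,fy=4.5),'sc4.png')
    for c,a,P,m in comps(W,.07,.085,x=(.6,.70),y=(.15,.25)):print('grip',rect(P))
go(650,206.2,110,5.65)"
```

```text
top [281. 148.] 77 (array([651.6, 101.6]), array([ 8.3, 59.6]), np.float32(5.6)) [36.6 43.5 46.6] slope xy [-0.014  0.265]
top [189. 161.] 59 (array([615.2, 306.8]), array([ 9.5, 27. ]), np.float32(7.0)) [35.9 42.9 45.9] slope xy [-0.001  0.494]
top [268. 177.] 581 (array([580.4, 128.4]), array([34.2, 90. ]), np.float32(5.9)) [38.9 41.7 44.6] slope xy [-0.007  0.014]
top [206. 182.] 601 (array([565.7, 267.6]), array([34.4, 91.8]), np.float32(6.1)) [37.6 41.5 44.6] slope xy [-0.005  0.024]
top [316. 244.] 62 (array([433.9,  16.3]), array([13.3, 28.4]), np.float32(0.8)) [34.7 37.8 40.1] slope xy [ 0.051 -0.067]
top [299. 273.] 62 (array([373.4,  57. ]), array([13.5, 27.6]), np.float32(65.0)) [34.9 37.6 40.9] slope xy [0.013 0.012]
grip (array([649.5, 205. ]), array([20.4, 29.9]), np.float32(-85.9))
scene [385. 172.] 315 (array([566.2, 266.8]), array([37.7, 90.4]), np.float32(6.2)) [34.2 40.8 43.1] slope xy [-0.028  0.094]
scene [291. 198.] 323 (array([408.9,  41.5]), array([34.3, 92.3]), np.float32(-26.0)) [34.8 36.7 38.6] slope xy [0.003 0.017]
scene [366. 202.] 400 (array([580.6, 128.1]), array([37. , 89.9]), np.float32(4.5)) [35.2 40.8 42.9] slope xy [-0.012  0.08 ]
scene [386. 217.] 112 (array([648.8, 101.3]), array([12. , 53.2]), np.float32(5.4)) [33.9 41.1 44.7] slope xy [-0.028  0.52 ]
grip (array([649.8, 204.3]), array([19.6, 31.2]), np.float32(-84.2))
t 28.25 pos [420.6 112.6 177.5] yaw 5.66 xup -0.05 yup 0.09 F [ 0.1 -0.7  0.2] T [ 0.03  0.04 -0.01] gap 52.2 gf 0.0
shift mm [237.5 -70.6  67.2] rot [0.09 0.05 0.01]
```

View pics/sc4.png

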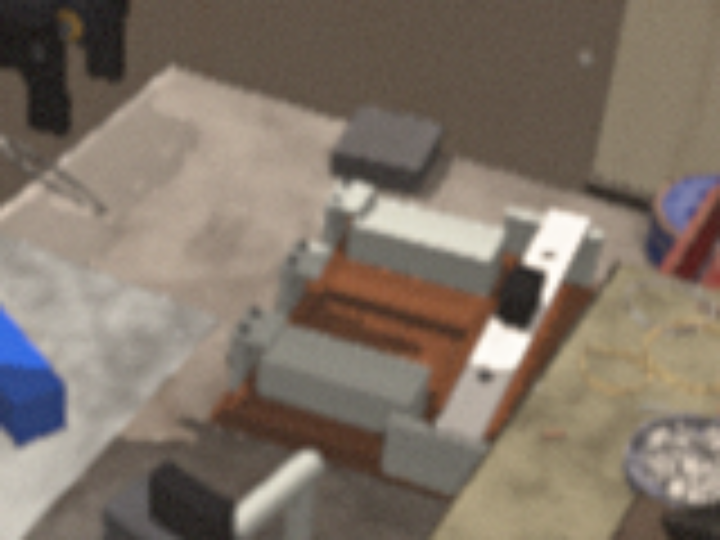

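Both blocks lie flat in pockets a and c, at crop (425,240) and (345,375), with their tops at about 42 mm. No third block is anywhere. Next is the locking bar.

Request:
apply_moves --motion '[{"slide":[0.034,-0.01,0],"delta_rot":[0,0,0],"claw":0.2},{"slide":[0.034,-0.01,0],"delta_rot":[0,0,0],"claw":0.2},{"slide":[0.034,-0.01,0],"delta_rot":[0,0,0],"claw":0.2},{"slide":[0.034,-0.01,0],"delta_rot":[0,0,0],"claw":0.2},{"slide":[0.034,-0.01,0],"delta_rot":[0,0,0],"claw":0.2},{"slide":[0.034,-0.01,0],"delta_rot":[0,0,0],"claw":0.2},{"slide":[0.0335,-0.0106,0],"delta_rot":[0,0,0],"claw":0.2},{"slide":[0,0,0.03],"delta_rot":[0,0,0],"claw":0.2},{"slide":[0,0,0.03],"delta_rot":[0,0,0],"claw":0.2},{"slide":[0,0,0],"delta_rot":[0,0,0],"claw":0.2}]'

```text
time_s: 29.08
ee_pos: [0.6478, 0.2057, 0.1085]
ee_rot: [0.999, 0.049, -0.006, 0.001]
ft_force: [-1.4, -0.9, -1.3]
finger_gap: 0.0519
gripper_force: 0.0
```

```bash
python3 -c "
from h import *
go(650,206.2,66,5.65)"
```

```text
t 29.08 pos [647.8 205.7 108.5] yaw 5.67 xup -0.72 yup 0.08 F [-1.4 -0.9 -1.3] T [-0.04  0.13  0.06] gap 51.9 gf 0.0
shift mm [ 2.7 -0.3 42.5] rot [0.08 0.72 0.02]
```

Request:
apply_moves --motion '[{"slide":[0.0025,-0.0003,0.015],"delta_rot":[0,0.6,0],"claw":0.2},{"slide":[0,0,0.016],"delta_rot":[0,0,0],"claw":0.1},{"slide":[0,0,0.01],"delta_rot":[0,0,0],"claw":0},{"slide":[0,0,0],"delta_rot":[0,0,0],"claw":-0.2},{"slide":[0,0,0],"delta_rot":[0,0,0],"claw":-0.6},{"slide":[0,0,0],"delta_rot":[0,0,0],"claw":-0.6},{"slide":[0,0,0],"delta_rot":[0,0,0],"claw":-0.6}]' --squeeze 10

```text
time_s: 29.67
ee_pos: [0.6532, 0.2067, 0.0767]
ee_rot: [0.999, 0.049, 0.004, 0.0]
ft_force: [-0.1, -2.2, 1.8]
finger_gap: 0.0298
gripper_force: 10.0
```

```bash
python3 -c "
from h import *
go(650,206.2,66,5.65)"
```

```text
t 29.67 pos [653.2 206.7  76.7] yaw 5.63 xup 0.51 yup 0.03 F [-0.1 -2.2  1.8] T [-0.34  0.16  0.03] gap 29.8 gf 10.0
shift mm [-3.3  0.2 10.7] rot [ 0.03 -0.51 -0.02]
```

Request:
apply_moves --motion '[{"slide":[-0.004,0,0],"delta_rot":[0,0,0],"claw":-0.6},{"slide":[-0.006,0,0],"delta_rot":[0,0,0],"claw":-0.6},{"slide":[-0.006,0,0],"delta_rot":[0,0,0],"claw":-0.6},{"slide":[-0.006,0,0],"delta_rot":[0,0,0],"claw":-0.6},{"slide":[-0.006,0,0],"delta_rot":[0,0,0],"claw":-0.6},{"slide":[-0.006,0,0],"delta_rot":[0,0,0],"claw":-0.6},{"slide":[-0.003,0,0],"delta_rot":[0,0,0],"claw":-0.6},{"slide":[0,0,0],"delta_rot":[0,0,0],"claw":-0.6}]' --squeeze 15

```text
time_s: 30.33
ee_pos: [0.6155, 0.203, 0.0766]
ee_rot: [0.999, 0.049, 0.005, 0.0]
ft_force: [-1.1, -5.1, 9.5]
finger_gap: 0.0298
gripper_force: 15.0
```

```bash
python3 -c "
from h import *
st()"
```

```text
t 30.33 pos [615.5 203.   76.6] yaw 5.65 xup 0.53 yup 0.06 F [-1.1 -5.1  9.5] T [-1.02  0.31 -0.01] gap 29.8 gf 15.0
```

Not yet at the front stop. I push on in small steps.

Request:
apply_moves --motion '[{"slide":[-0.0015,0,0],"delta_rot":[0,0,0],"claw":-0.6},{"slide":[-0.0015,0,0],"delta_rot":[0,0,0],"claw":-0.6},{"slide":[-0.0015,0,0],"delta_rot":[0,0,0],"claw":-0.6},{"slide":[-0.001,0,0],"delta_rot":[0,0,0],"claw":-0.6},{"slide":[0,0,0],"delta_rot":[0,0,0],"claw":-0.6}]'

```text
time_s: 30.75
ee_pos: [0.6132, 0.2027, 0.0767]
ee_rot: [0.999, 0.049, 0.008, -0.001]
ft_force: [14.3, -0.2, -2.2]
finger_gap: 0.03
gripper_force: 15.0
```

```bash
python3 -c "
from h import *
st()"
```

```text
t 30.75 pos [613.2 202.7  76.7] yaw 5.6 xup 0.88 yup -0.04 F [14.3 -0.2 -2.2] T [-0.16 -3.22  0.05] gap 30.0 gf 15.0
```

Request:
apply_moves --motion '[{"slide":[0.0015,0,0],"delta_rot":[0,0,0],"claw":-0.6},{"slide":[0,0,0],"delta_rot":[0,0,0],"claw":0.1},{"slide":[0,0,0],"delta_rot":[0,0,0],"claw":0.2},{"slide":[0,0,0],"delta_rot":[0,0,0],"claw":0.2},{"slide":[0,0,-0.03],"delta_rot":[0,0,0],"claw":0.2},{"slide":[0,0,-0.035],"delta_rot":[0,0,0],"claw":0.2},{"slide":[0,0,-0.035],"delta_rot":[0,0,0],"claw":0.2},{"slide":[-0.035,0,-0.02],"delta_rot":[0,0,0],"claw":0.2},{"slide":[-0.035,0,-0.02],"delta_rot":[0,0,0],"claw":0.2},{"slide":[-0.04,0,0],"delta_rot":[0,0,0],"claw":0.2}]'

```text
time_s: 31.58
ee_pos: [0.501, 0.1937, 0.2174]
ee_rot: [0.999, 0.05, 0.006, -0.001]
ft_force: [-0.8, 1.0, 1.2]
finger_gap: 0.052
gripper_force: 0.0
```

Request:
apply_moves --motion '[{"slide":[-0.04,0,0],"delta_rot":[0,0,0],"claw":0.2},{"slide":[-0.04,0,0],"delta_rot":[0,0,0],"claw":0.2},{"slide":[0,0,0],"delta_rot":[0,0,0],"claw":0.2},{"slide":[0,0,0],"delta_rot":[0,0,0],"claw":0.2}]'

```text
time_s: 31.92
ee_pos: [0.4196, 0.184, 0.2139]
ee_rot: [0.999, 0.05, 0.005, 0.001]
ft_force: [-0.6, 0.1, 0.7]
finger_gap: 0.0523
gripper_force: 0.0
```

```bash
python3 -c "
from h import *
for n in('top','scene'):
    q=cams.read_camera(n);W=world(q)
    for c,a,P,m in comps(W,.07,.085,x=(.56,.70),y=(.15,.25)):print('grip',rect(P))
    for c,a,P,m in comps(W,.036,.047,x=(.5,.70),y=(.06,.36),amin=100): print(n,rect(P),np.median(P[:,2]*1000).round(1))
    for c,a,P,m in comps(W,.145,.165,x=(.54,.7),y=(-.2,0)): print('gauge',rect(P),P[:,2].max())
save(cv2.resize(q['image'][120:360,230:470],None,fx=2.5,fy=2.5),'sc5.png');st()"
```

```text
grip (array([609.7, 201.2]), array([19.4, 29.4]), np.float32(-84.5))
top (array([570.9, 127.7]), array([34.2, 71. ]), np.float32(5.8)) 41.8
top (array([557. , 266.6]), array([34.4, 69.8]), np.float32(5.2)) 41.7
gauge (array([616.5, -96.9]), array([14.1, 39.2]), np.float32(-9.6)) 0.16029063213444428
grip (array([610.3, 201.2]), array([18.9, 32.2]), np.float32(-82.7))
scene (array([556.3, 265.9]), array([37.7, 64. ]), np.float32(0.5)) 41.1
scene (array([567.9, 127.6]), array([38.4, 68.4]), np.float32(5.4)) 41.0
scene (array([649.1, 100.6]), array([ 9.9, 53.6]), np.float32(7.6)) 42.5
gauge (array([617.4, -97.3]), array([15.7, 40.1]), np.float32(-10.5)) 0.1580705474719084
t 32.02 pos [421.8 184.3 213.9] yaw 5.67 xup 0.48 yup 0.01 F [-0.5  1.3  0.1] T [-0.01  0.08  0.05] gap 52.1 gf 0.0
```

View pics/sc5.png

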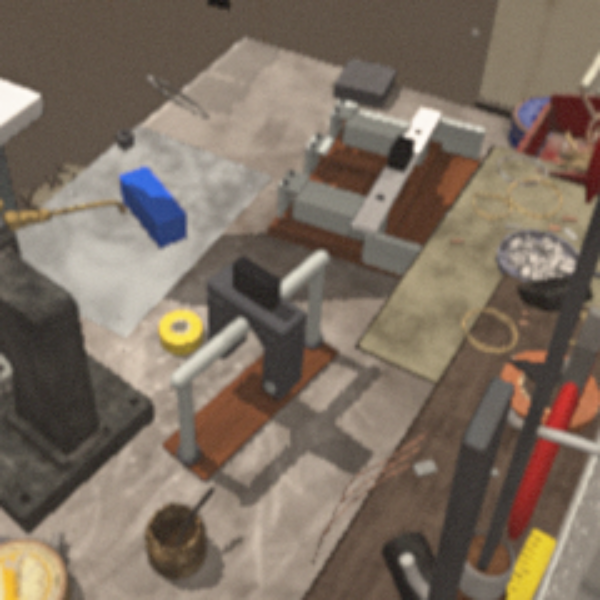

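The picture shows the keeper forward over both seated blocks (crop 400,170), the gauge astride the rail (255,310) and the jar untouched (175,540). The gripper is holding nothing, so I hand in.

```bash
python3 -c "
from h import *
print(ctrl.job_done())"
```

```text
the job is handed in; nothing more can be done
None
```

I've handed the job in: both steel blocks are seated flat in the left and right pockets, the locking bar is fully forward over them, the one gap gauge hangs astride the rail, and the flux jar wasn't touched. No result came back.

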